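# Strip the blades of a vane meter and scrub its bore

### The arm

A 7-joint arm with a two-finger parallel gripper is mounted at the origin on the work surface. World frame = base frame: x ahead of the robot, y to its left, z up, the work surface at z = 0. Lengths are in mm, angles in rad, forces in N, time in s.
With the tool pointing down it reaches from about 400 to 850 mm from the base axis. Payload 4.5 kg.
Tool frame: the origin (TCP) lies on the centre line of the jaws, within the pads' length; the fingertips stand 17 mm ahead of it and the grasp point (between the pads) lies 2 mm behind it; z points along the fingers, y is the line along which they close (so a half turn about z gives the same grasp; the last joint's range is limited). The gripper opens to 88 mm and grips with 3 to 60 N. Pads are 18 mm wide; open, the fingers measure 123 mm over their backs; the gripper's body (75 mm by 187 mm) begins 45 mm behind the grasp point.
Start: joints at [-1.249, 0.689, -0.195, 1.565, 0.157, 0.902, -0.215], TCP at [177.382, 599.323, 255.743] pointing down, gripper open.
Joint ranges: [-3.01, 3.01], [-0.46, 2.08], [-1.47, 1.51], [0.13, 2.56], [-1, 4.14], [0.04, 2.09], [-2.66, 2.66]. Speed limits (rad/s): [2.57, 2.57, 3.14, 3.14, 3.14, 3.14, 3.14].

### API

Orientations are given as a 3x3 rotation matrix whose columns are the frame's x, y, z axes.
In Python, from rig import env gives the robot as it stands. The module is installed in compiled form; this text tells all that it offers.
- The arm moves only by the tool arm_command, never from a script. Its argument "plan" is a list of rows, each an object with "translation": the shift along the tool's x, y, z each as a share of 0.8 m, from -1 to 1, a list of three; "turn": the turn, a rotation vector about the tool's x, y, z each as a share of 60 degrees, from -1 to 1, a list of three; "fingers": the opening, from 0 (shut) to 1 (fully open). In form: [{"translation": [tx, ty, tz], "turn": [ax, ay, az], "fingers": fingers}, ...]. A call has 1 to 8 rows; each row is the pose to reach, as a shift and turn from the pose commanded when the call began, along the tool's axes at that moment; what a row does not reach only later rows make up. A row lasts 1/8 s, in which the tool goes at most 62.5 mm and 10.7 degrees, less where a joint would pass 70% of its speed; a pose out of reach is approached as far as the arm can. A call with a number of a shift or a turn outside -1 to 1 is refused whole. A call with a gripper value outside its range is refused whole. The fingers move at their own pace and stop on an object; "force" is the grip in N (left out, the last holds). Time passes only in rows, so rows that repeat a pose let the fingers close. It gives the time, the measured TCP pose, the force, the opening and the grip force at its end, in the units of the state.
- env.get_obs(): the state, without advancing time (a new reading comes with each control period).
- env.capture(name): name is "side" or "top"; returns a dict with "img" (420x560x3 uint8, red, green, blue), "z_map" (420x560 float32, mm along the optical axis (not along the pixel's ray), 0 where there is no reading), "K" (3x3 intrinsics, pixels), "distortion" ([k1, k2, p1, p2, k3] as OpenCV has them; the pictures are not rectified), "R" (3x3) and "t" (3): a world point X has camera coordinates R X + t. Camera axes: x right, y down, z forward; pixel columns grow to the right and rows downward; lengths in mm; the calibration is good to about 2 mm. A picture is of the moment at which its call begins.
- env.job_done(): hands the job in; it is judged then, once.
The state is a dict: "clock": time; "joints": joint angles; "dq": joint speeds; "tau": joint torques, N m; "tcp_pos": TCP position; "tool_rot": TCP orientation; "contact_force": force on the tool from outside, world axes, zero at the start; "torque": the same for the moment, N m; "grip_width": finger opening in mm; "grip_force": force on a finger pad.
Only numpy, scipy, OpenCV 4.12 (cv2) and the standard library are available. Lean on these libraries where they do the work, as an engineer would, in place of code of your own. Each camera call takes 0.05 s, during which the arm holds its last target. There are 200 camera calls.

### The job

Service this vane meter: draw every blade up out of the slotted rotor and lay the blades flat in the white tray, none lying on another, and scrub the bore of the green housing with the long brush, five full strokes down to the bottom and back up to the mouth. Finish with the brush standing in its steel pot again, and leave the red cover, brass coupling, black disc and steel shaft where they are.

Things in the scene. Friction and masses are not known exactly. Their poses are not given: they have to be found in the camera images.
- rotor: Bare aluminium slotted rotor, 80 mm dia, upright on a blue stand 116 mm across, bolted down. Origin: stand's underside centre, z up. Rotor top 82 mm above bench; 16 mm journal on the axis to 100 mm. Four radial slots 9 mm wide, floor 17 mm above bench, open at top and rim, lie along +x, +y, -x, -y of this frame; keeper lugs (to 43 mm high, 52 mm out) stop blades sliding outward.
- blade1: Amber-brown plate 95 x 28 x 6 mm, about 70 g; may be absent. Origin: its middle; z along the length, x along the width, y through the thickness. Starts upright, loose (1.5 mm play each side), in the rotor's +x slot, its middle 25.5 mm from the rotor axis, 64.5 mm above the bench; top edge 112 mm up, so 30 mm stands clear of the rotor.
- blade2: Amber-brown plate 95 x 28 x 6 mm, about 70 g; may be absent. Origin: its middle; z along the length, x along the width, y through the thickness. Starts upright, loose (1.5 mm play each side), in the rotor's +y slot, its middle 25.5 mm from the rotor axis, 64.5 mm above the bench; top edge 112 mm up, so 30 mm stands clear of the rotor.
- blade3: Amber-brown plate 95 x 28 x 6 mm, about 70 g; may be absent. Origin: its middle; z along the length, x along the width, y through the thickness. Starts upright, loose (1.5 mm play each side), in the rotor's -x slot, its middle 25.5 mm from the rotor axis, 64.5 mm above the bench; top edge 112 mm up, so 30 mm stands clear of the rotor.
- blade4: Amber-brown plate 95 x 28 x 6 mm, about 70 g; may be absent. Origin: its middle; z along the length, x along the width, y through the thickness. Starts upright, loose (1.5 mm play each side), in the rotor's -y slot, its middle 25.5 mm from the rotor axis, 64.5 mm above the bench; top edge 112 mm up, so 30 mm stands clear of the rotor.
- housing: Green cast meter housing, bolted down, one upright round bore open at the top. Origin: on the bore axis at the bench, z up. Bore 92 mm dia (89 mm at the narrowest), flat floor 12 mm above bench, rim 108 mm above bench, rim flange 134 mm across. Two pipe flanges along its +y and -y reach 80 mm from the axis, 85 mm high.
- brush: Long brush, 190 mm, about 220 g, standing upright on its flat bristle end in the pot. Origin: centre of that end; z runs up to the handle end. Pale bristle head z 0 to 60 mm, 87 mm across the tips (they yield; stiff core 72 mm across, 58 mm at the bevelled end); steel stem to 115 mm; yellow round handle 26 mm dia from 115 to 190 mm.
- pot: Round open steel brush pot, bolted down. Origin: centre of its underside at the bench, z up. 112 mm outside, about 102 mm inside, 60 mm high, inner floor 6 mm above the bench.
- tray: White plastic tray, loose on the bench, about 0.7 kg. Outside 150 mm (x) x 210 mm (y) x 25 mm high, walls and floor 5 mm thick. Origin: centre of its underside, z up; at the start +x points away from the robot, to within 0.15 rad.
- cover: Bystander: round red steel meter cover lying flat, 132 mm diameter, 33 mm high. Origin: centre of underside.
- coupling: Bystander: brass drive coupling standing upright, 52 mm diameter, 50 mm high. Origin: centre of underside.
- disc: Bystander: black plastic cell disc lying flat, 84 mm diameter, 38 mm high with its ball and pin. Origin: centre of underside.
- shaft: Bystander: stubby steel shaft standing upright, 32 mm diameter, 72 mm high. Origin: centre of underside.
Mind the look-alikes: they are no part of the job. Of the things like the pot, leave any that is blue or turquoise; of the rest the larger one is meant.

How it is judged (in metres and radians):
On the way, in this order (a step that is already met when the one before it is completed fails the run):
1. the brush's bristle end at the bottom of the bore, first stroke (within 14 mm of the floor) (z of brush in the frame of housing below 0.026 m and horizontal distance between brush and housing below 0.025 m and angle between brush's own z axis and vertical below 0.25 rad), for 0.02 s.
2. the brush drawn back up to the mouth, first stroke (bristle end at least 58 mm above the bore's floor) (z of brush in the frame of housing above 0.07 m and horizontal distance between brush and housing below 0.05 m), for 0.02 s.
3. the brush's bristle end at the bottom of the bore, second stroke (within 14 mm of the floor) (all of step 1), for 0.02 s.
4. the brush drawn back up to the mouth, second stroke (bristle end at least 58 mm above the bore's floor) (all of step 2), for 0.02 s.
5. the brush's bristle end at the bottom of the bore, third stroke (within 14 mm of the floor) (all of step 3), for 0.02 s.
6. the brush drawn back up to the mouth, third stroke (bristle end at least 58 mm above the bore's floor) (all of step 4), for 0.02 s.
7. the brush's bristle end at the bottom of the bore, fourth stroke (within 14 mm of the floor) (all of step 5), for 0.02 s.
8. the brush drawn back up to the mouth, fourth stroke (bristle end at least 58 mm above the bore's floor) (all of step 6), for 0.02 s.
9. the brush's bristle end at the bottom of the bore, fifth stroke (within 14 mm of the floor) (all of step 7), for 0.02 s.
10. the brush drawn back up to the mouth, fifth stroke (bristle end at least 58 mm above the bore's floor) (all of step 8), for 0.02 s.
At the end, for the whole second after the job is handed in: Every blade present lies at rest flat on the tray floor (within 0.1 rad; its middle under 2.7 mm above its flat rest height, so none on another); the brush stands on its bristle end in its pot (25 mm from the axis, 8 mm from the floor, upright to 0.2 rad); the tray is flat (x of blade1 in the frame of tray between -0.07 and 0.07 m and y of blade1 in the frame of tray between -0.1 and 0.1 m and z of blade1 in the frame of tray between 0.0055 and 0.0107 m and angle between the y axis of each of blade1, blade2, blade3, blade4 and the z axis of tray, either way round below 0.1 rad and linear speed of each of blade1, blade2, blade3, blade4, tray below 0.02 m/s and x of blade2 in the frame of tray between -0.07 and 0.07 m and y of blade2 in the frame of tray between -0.1 and 0.1 m and z of blade2 in the frame of tray between 0.0055 and 0.0107 m and x of blade3 in the frame of tray between -0.07 and 0.07 m and y of blade3 in the frame of tray between -0.1 and 0.1 m and z of blade3 in the frame of tray between 0.0055 and 0.0107 m and x of blade4 in the frame of tray between -0.07 and 0.07 m and y of blade4 in the frame of tray between -0.1 and 0.1 m and z of blade4 in the frame of tray between 0.0055 and 0.0107 m and horizontal distance between brush and pot below 0.025 m and z of brush in the frame of pot below 0.014 m and angle between brush's own z axis and vertical below 0.2 rad and linear speed of brush below 0.03 m/s and angle between tray's own z axis and vertical below 0.06 rad); the robot touches nothing.
It fails at once if a bystander (cover, coupling, disc or shaft) is moved more than 40 mm (distance of any of cover, coupling, disc, shaft from where it was at the start of the episode above 0.04 m).
Of blade1, blade2, blade3, blade4 only 2 to 4 are there at a start; the rules pass over those that are not, and their reading is None.
At some moment in a run one of tray, blade1, blade2, blade3, blade4 may be knocked a few centimetres aside while the robot is not near it.
It also fails if it takes over 210 s, if anything falls off the work surface, if the arm or the gripper's body presses on something with over 40 N, if the wrist force passes 120 N, or if a joint passes its speed limit or range.

## Working session

There is one attempt and no reset: what is moved stays moved. The work goes in short steps, Python scripts to look and compute and a tool call to move; the robot and the scene stay as the last step left them, time stands still between calls to the robot, and variables do not carry over. Pictures are saved under pics/ and viewed, at most 14 in all, crops included, and the job is handed in when it is done.

Besides the shell and the picture viewer there is one more tool, called by a JSON object that holds its "name" and its "arguments", one argument or row to a line. arm_command: Moves the arm, as the interface text tells. Shift numbers are shares of 0.8 m and turn numbers shares of 60 degrees, none past 1 either way. Its arguments: {"type":"object","properties":{"plan":{"type":"array"},"force":{"type":"number"}},"required":["plan"]}

```bash
mkdir -p pics; cat > h.py <<'E'
import numpy as np, cv2, pickle
from rig import env
def cap(n,tag):
    c=env.capture(n); pickle.dump(c,open(f'pics/{tag}.pkl','wb')); cv2.imwrite(f'pics/{tag}.png',c['img'][:,:,::-1]); return c
def load(tag): return pickle.load(open(f'pics/{tag}.pkl','rb'))
def crop(tag,u0,v0,u1,v1,s):
    im=cv2.imread(f'pics/{tag}.png')[v0:v1,u0:u1]; cv2.imwrite(f'pics/{tag}_c{u0}_{v0}.png',cv2.resize(im,None,fx=s,fy=s,interpolation=cv2.INTER_CUBIC))
def cloud(c):
    h,w=c['z_map'].shape; uv=np.stack(np.meshgrid(np.arange(w),np.arange(h)),-1).reshape(-1,1,2).astype(float)
    n=cv2.undistortPoints(uv,c['K'],np.array(c['distortion'])).reshape(-1,2); z=c['z_map'].reshape(-1,1)
    P=(np.c_[n*z,z]-c['t'])@c['R']; P[z[:,0]<=0]=np.nan
    return P.reshape(h,w,3)
def ray(c,u,v,z):
    n=cv2.undistortPoints(np.array([[[u,v]]],float),c['K'],np.array(c['distortion'])).reshape(2)
    d=c['R'].T@np.r_[n,1]; o=-c['R'].T@c['t']; return o+d*(z-o[2])/d[2]
E
python3 - <<'E'
from h import *
for n in('side','top'):
    c=cap(n,n+'0'); print(n,c['K'].tolist(),np.round(-c['R'].T@c['t']),np.round(c['R'],2).tolist())
o=env.get_obs(); print({k:np.round(v,3).tolist() for k,v in o.items()})
E
```

```text
side [[386.3386796545501, 0.0, 282.9837371871166], [0.0, 386.3386796545501, 211.15419107433584], [0.0, 0.0, 1.0]] [433. 963. 675.] [[-0.99, -0.12, 0.01], [-0.07, 0.54, -0.84], [0.1, -0.83, -0.55]]
top [[481.0490687291454, 0.0, 288.1823959747518], [0.0, 481.0490687291454, 214.99013557857836], [0.0, 0.0, 1.0]] [ 466.   45. 1328.] [[-0.02, -1.0, -0.01], [-1.0, 0.02, -0.07], [0.07, 0.01, -1.0]]
{'clock': 0.1, 'joints': [-1.249, 0.69, -0.195, 1.566, 0.157, 0.903, -0.215], 'dq': [-0.001, -0.003, 0.001, -0.003, 0.002, -0.0, -0.001], 'tau': [-0.004, -52.85, -1.272, -15.384, -0.053, 0.002, 0.0], 'tcp_pos': [177.302, 598.786, 255.028], 'tool_rot': [[-0.959, 0.284, -0.0], [0.284, 0.959, -0.002], [-0.0, -0.002, -1.0]], 'contact_force': [0.316, -0.358, 0.306], 'torque': [0.023, -0.033, -0.036], 'grip_force': 0.0, 'grip_width': 88.3}
```

View pics/top0.png

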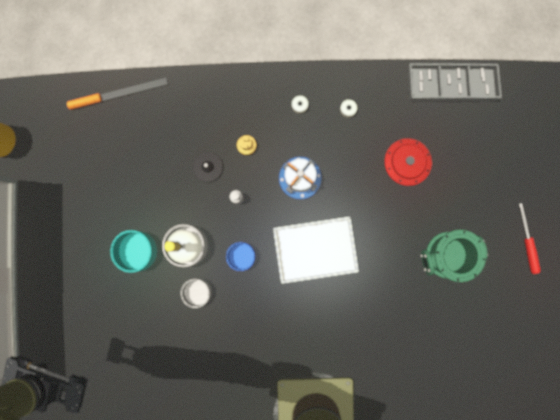

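View pics/side0.png

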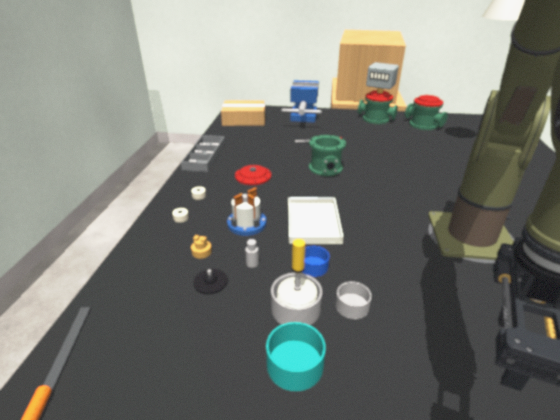

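The top view shows the rotor at (300,177), the tray at (315,250), the housing at (457,256), and the brush in the larger steel pot at (184,246). The blue and turquoise pots and the small steel pot are look-alikes. The side view shows at least 3 blades. Next I'll look at enlarged crops.

```bash
python3 - <<'E'
from h import *
crop('top0',265,145,335,205,10)
crop('side0',210,170,290,240,8)
c=load('top0');P=cloud(c)
def st(name,u0,v0,u1,v1,z0,z1):
    Q=P[v0:v1,u0:u1].reshape(-1,3);Q=Q[(Q[:,2]>z0)&(Q[:,2]<z1)]
    (cx,cy),(w,h),a=cv2.minAreaRect(Q[:,:2].astype(np.float32)); print(name,len(Q),'rect',round(cx,1),round(cy,1),round(w,1),round(h,1),round(a,1),'med',np.round(np.median(Q,0),1), 'circ',np.round(cv2.minEnclosingCircle(Q[:,:2].astype(np.float32)),1) if 0 else [np.round(x,1) for x in cv2.minEnclosingCircle(Q[:,:2].astype(np.float32))])
st('bench',60,280,110,330,-50,50)
st('rotor stand',270,150,330,205,5,200); st('rotor top',270,150,330,205,75,90); st('blades',270,150,330,205,95,125)
st('tray rim',260,205,370,295,15,60); st('tray',260,205,370,295,3,60)
st('housing',410,215,500,295,95,125); st('pot',155,220,214,272,50,68); st('handle',150,220,200,272,150,230);st('bristle',155,220,214,272,68,90)
c=load('side0');P=cloud(c)
print('side');st('bench',100,290,160,330,-50,50)
st('rotor stand',220,180,275,235,5,200); st('rotor top',220,180,275,235,75,90); st('blades',220,180,275,235,95,125)
st('tray',275,190,350,250,3,60);st('housing',300,130,355,180,95,125);st('pot',265,270,330,330,50,68);st('handle',280,230,320,280,150,230)
E
```

```text
bench 2489 rect 312.7 648.8 159.3 141.8 89.8 med [312.7 647.    0. ] circ [array([313.3, 645.8]), np.float64(104.0)]
rotor stand 1430 rect 658.8 28.1 164.4 151.4 88.6 med [647.2  27.9  62.6] circ [array([665.,  28.]), np.float64(107.7)]
rotor top 537 rect 654.2 26.4 76.0 77.7 89.0 med [653.5  26.9  82.1] circ [array([654.4,  26.9]), np.float64(39.9)]
blades 134 rect 653.5 26.7 56.4 59.5 4.5 med [646.4  34.5 109.4] circ [array([654. ,  26.9]), np.float64(39.1)]
tray rim 518 rect 458.2 -10.6 150.5 210.1 7.1 med [455.7 -12.4  24.3] circ [array([458. , -10.8]), np.float64(127.1)]
tray 4265 rect 457.5 -8.1 301.2 244.9 88.6 med [460.6  -8.8   5.7] circ [array([458.8,  -7.5]), np.float64(192.8)]
housing 1192 rect 432.2 -376.7 133.7 131.0 88.2 med [ 431.7 -377.8  107.5] circ [array([ 433.4, -378.3]), np.float64(68.4)]
pot 801 rect 477.3 343.0 112.0 109.1 0.5 med [476.1 336.5  62.7] circ [array([477.4, 344.3]), np.float64(56.5)]
handle 141 rect 475.3 344.1 26.1 24.8 72.0 med [474.4 340.1 193.9] circ [array([475.5, 344.6]), np.float64(13.8)]
bristle 91 rect 475.5 335.2 68.2 59.4 7.4 med [474.4
[... 308 characters left out ...]
64(164.3)]
rotor top 223 rect 656.6 30.1 75.5 79.9 82.6 med [650.8  47.9  80.8] circ [array([655.9,  27.7]), np.float64(41.4)]
blades 156 rect 657.0 30.4 60.5 58.5 7.7 med [646.4  40.9 104.4] circ [array([654.9,  30.6]), np.float64(40.3)]
tray 1808 rect 452.0 26.2 153.0 287.7 7.0 med [451.2  -3.8   5.2] circ [array([456.,  19.]), np.float64(152.6)]
housing 371 rect 431.3 -376.0 130.9 132.1 20.2 med [ 429.1 -362.2  105. ] circ [array([ 431.1, -375.6]), np.float64(70.6)]
pot 1462 rect 473.2 367.9 111.7 164.6 7.0 med [472.  363.7  59.8] circ [array([477.4, 373.6]), np.float64(87.5)]
handle 282 rect 475.3 346.7 24.0 24.6 54.9 med [474.8 353.9 180.3] circ [array([475.1, 346.1]), np.float64(13.1)]
```

View pics/top0_c265_145.png

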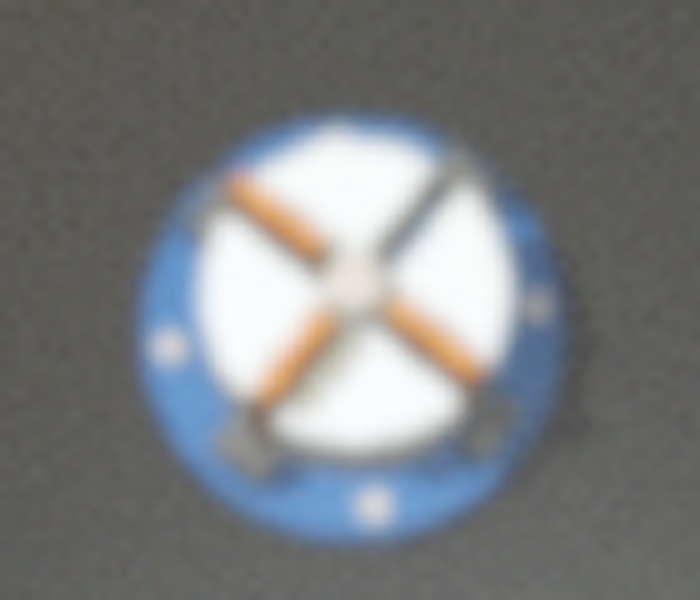

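View pics/side0_c210_170.png

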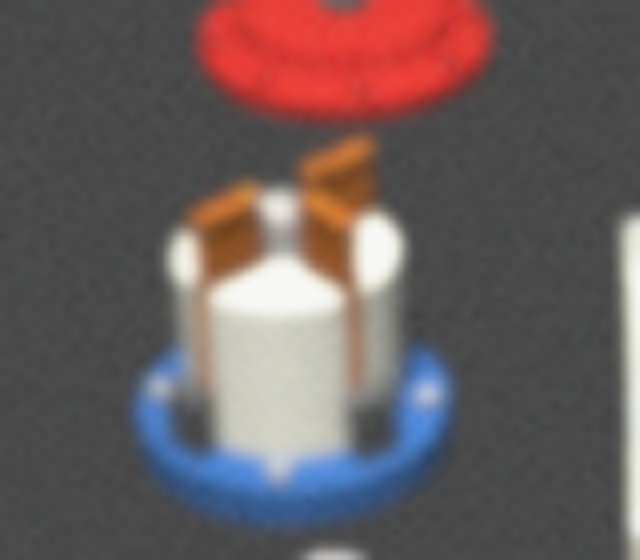

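Three blades are present. In the top crop they sit at upper-left (288,163)-(297,171), lower-left (298,177)-(291,185) and lower-right (303,175)-(313,183). The upper-right slot is empty. Next I'll refine the positions.

```bash
cat >> h.py <<'E'
from scipy.optimize import least_squares
def circ(Q,r=None):
    m=np.median(Q,0)
    f=(lambda p:np.hypot(*(Q-p[:2]).T)-(p[2] if r is None else r))
    s=least_squares(f,[*m,50],loss='soft_l1',f_scale=1.5); return np.round(s.x,1)
def boundary(mask):
    return mask & ~cv2.erode(mask.astype(np.uint8),np.ones((3,3),np.uint8)).astype(bool)
def rot(o=None): return np.array((o or env.get_obs())['tool_rot'])
def goal(p,R=None):
    "tool-frame shares to reach world p (and R) from the present pose"
    from scipy.spatial.transform import Rotation as S
    o=env.get_obs(); A=np.array(o['tool_rot']); t=A.T@(np.array(p)-o['tcp_pos'])/800
    w=S.from_matrix(A.T@R).as_rotvec()/(np.pi/3) if R is not None else np.zeros(3)
    print('T',np.round(t,4).tolist(),'W',np.round(w,4).tolist())
DOWN=np.array([[-1,0,0],[0,1,0],[0,0,-1.]])
E
python3 - <<'E'
from h import *
for tag,hb in(('top0',(410,215,500,295)),('side0',(300,130,355,180))):
    c=load(tag);P=cloud(c);z=P[...,2]
    m=np.zeros(z.shape,bool);u0,v0,u1,v1=hb;m[v0:v1,u0:u1]=1
    M=m&(z>100)&(z<115);Q=P[M][:,:2]
    # outer hull points vs inner
    hull=cv2.convexHull(Q.astype(np.float32))[:,0]
    ctr=circ(hull); r=np.hypot(*(Q-ctr[:2]).T); ang=np.arctan2(*(Q-ctr[:2]).T[::-1])
    inner=[Q[k][np.argmin(r[k])] for a in np.arange(-3.1,3.1,.2) if len(k:=np.where(np.abs(ang-a)<.1)[0])]
    print(tag,'housing outer',ctr,'inner',circ(np.array(inner)))
    # blade clusters
    bb=(270,150,330,205) if tag=='top0' else (220,180,275,235)
    m[:]=0;m[bb[1]:bb[3],bb[0]:bb[2]]=1
    img=c['img'].astype(int); M=m&(img[...,0]>img[...,2]+40)&(z>104)&(z<118)
    n,l=cv2.connectedComponents(M.astype(np.uint8),connectivity=4)
    for i in range(1,n):
        q=P[l==i]
        if len(q)>8: print(' blade',len(q),np.round(q.mean(0),1),np.round(cv2.minAreaRect(q[:,:2].astype(np.float32)),1) if 0 else cv2.minAreaRect(q[:,:2].astype(np.float32)))
c=load('top0')
for n,a,b in(('UL',(288,163),(297,171)),('LL',(298,177),(291,185.5)),('LR',(303.5,175),(313,183))):
    A,B=ray(c,*a,112)[:2],ray(c,*b,112)[:2]; print(n,np.round((A+B)/2,1),np.round(A,1),np.round(B,1),np.degrees(np.arctan2(*(B-A)[::-1])))
goal((475.3,345,255),DOWN)
E
```

```text
top0 housing outer [ 432.6 -377.7   66.8] inner [ 432.7 -378.    45.6]
 blade 29 [670.6  46.7 112.2] ((670.7909545898438, 46.34230422973633), (25.944246292114258, 6.447440147399902), 48.85191345214844)
 blade 30 [638.2   8.2 110.3] ((638.1293334960938, 7.474778652191162), (25.8445987701416, 6.458584785461426), 51.04495620727539)
 blade 27 [635.   42.8 111.7] ((635.1146850585938, 43.32367706298828), (6.078837871551514, 26.000537872314453), 50.790950775146484)
side0 housing outer [ 430.8 -376.5   66.8] inner [ 429.6 -376.1   46.1]
 blade 51 [638.3  27.3 108.6] ((639.2660522460938, 27.5570125579834), (21.84465980529785, 58.59375), 4.570194244384766)
 blade 27 [672.7  47.7 108.2] ((673.6731567382812, 47.03980255126953), (29.52396011352539, 9.226104736328125), 52.72913360595703)
UL [669.3  46.8] [679.9  58.1] [658.6  35.6] -133.41258836312142
LL [632.5  42.6] [643.1  33.5] [621.8  51.8] 139.32339473271762
LR [637.4   7.5] [647.9  19.3] [626.8  -4.3] -131.83026253592692
T [-0.4472, -0.1985, 0.0004] W [-0.0015, -0.0001, -0.2747]
```

{"name": "arm_command", "arguments": {
  "plan": [
    {"translation": [0, 0, -0.15], "turn": [0, 0, -0.14], "fingers": 1},
    {"translation": [0, 0, -0.15], "turn": [0, 0, -0.275], "fingers": 1},
    {"translation": [0, 0, -0.15], "turn": [0, 0, -0.275], "fingers": 1},
    {"translation": [0, 0, -0.15], "turn": [0, 0, -0.275], "fingers": 1}
  ]
}}

```text
clock: 0.6
tcp_pos: [177.4, 598.6, 374.7]
tool_rot: [[-1.0, 0.001, -0.0], [0.001, 1.0, -0.002], [0.0, -0.002, -1.0]]
contact_force: [0.2, -0.2, -0.0]
grip_width: 88.0
grip_force: 0.0
```

{"name": "arm_command", "arguments": {
  "plan": [
    {"translation": [-0.3725, -0.3166, 0], "turn": [0, 0, 0], "fingers": 1},
    {"translation": [-0.3725, -0.3166, 0], "turn": [0, 0, 0], "fingers": 1},
    {"translation": [-0.3725, -0.3166, 0], "turn": [0, 0, 0], "fingers": 1},
    {"translation": [-0.3725, -0.3166, 0], "turn": [0, 0, 0], "fingers": 1},
    {"translation": [-0.3725, -0.3166, 0], "turn": [0, 0, 0], "fingers": 0.7},
    {"translation": [-0.3725, -0.3166, 0], "turn": [0, 0, 0], "fingers": 0.7},
    {"translation": [-0.3725, -0.3166, 0], "turn": [0, 0, 0], "fingers": 0.7},
    {"translation": [-0.3725, -0.3166, 0], "turn": [0, 0, 0], "fingers": 0.7}
  ]
}}

```text
clock: 1.6
tcp_pos: [475.4, 345.0, 374.0]
tool_rot: [[-1.0, 0.002, -0.003], [0.002, 1.0, -0.002], [0.003, -0.002, -1.0]]
contact_force: [-0.4, 0.4, 0.5]
grip_width: 61.6
grip_force: 0.0
```

{"name": "arm_command", "arguments": {
  "plan": [
    {"translation": [0, 0, 0.08], "turn": [0, 0, 0], "fingers": 0.7},
    {"translation": [0, 0, 0.15], "turn": [0, 0, 0], "fingers": 0.7},
    {"translation": [0, 0, 0.2], "turn": [0, 0, 0], "fingers": 0.7},
    {"translation": [0, 0, 0.24], "turn": [0, 0, 0], "fingers": 0.7},
    {"translation": [0, 0, 0.264], "turn": [0, 0, 0], "fingers": 0.7},
    {"translation": [0, 0, 0.264], "turn": [0, 0, 0], "fingers": 0.7}
  ]
}}

```text
clock: 2.35
tcp_pos: [472.2, 347.5, 162.8]
tool_rot: [[-1.0, -0.004, -0.005], [-0.004, 1.0, -0.001], [0.005, -0.001, -1.0]]
contact_force: [-0.7, 0.3, -0.2]
grip_width: 61.6
grip_force: 0.0
```

{"name": "arm_command", "arguments": {
  "plan": [
    {"translation": [0, 0, 0], "turn": [0, 0, 0], "fingers": 0.7},
    {"translation": [0, 0, 0], "turn": [0, 0, 0], "fingers": 0.7}
  ]
}}

```text
clock: 2.6
tcp_pos: [475.5, 347.0, 165.6]
tool_rot: [[-1.0, -0.001, 0.001], [-0.001, 1.0, 0.002], [-0.001, 0.002, -1.0]]
contact_force: [0.1, 0.4, 0.7]
grip_width: 62.0
grip_force: 0.0
```

{"name": "arm_command", "arguments": {
  "plan": [
    {"translation": [0, 0, 0], "turn": [0, 0, 0], "fingers": 0.5},
    {"translation": [0, 0, 0], "turn": [0, 0, 0], "fingers": 0.2},
    {"translation": [0, 0, 0], "turn": [0, 0, 0], "fingers": 0.1},
    {"translation": [0, 0, 0], "turn": [0, 0, 0], "fingers": 0.1},
    {"translation": [0, 0, 0], "turn": [0, 0, 0], "fingers": 0.1},
    {"translation": [0, 0, 0], "turn": [0, 0, 0], "fingers": 0.1}
  ],
  "force": 35
}}

```text
clock: 3.35
tcp_pos: [475.4, 345.9, 164.5]
tool_rot: [[-1.0, -0.0, -0.0], [-0.0, 1.0, -0.0], [0.0, -0.0, -1.0]]
contact_force: [-0.3, -0.9, 0.5]
grip_width: 25.4
grip_force: 35.0
```

{"name": "arm_command", "arguments": {
  "plan": [
    {"translation": [0, 0, -0.06], "turn": [0, 0, 0], "fingers": 0.1},
    {"translation": [0, 0, -0.12], "turn": [0, 0, 0], "fingers": 0.1},
    {"translation": [0, 0, -0.18], "turn": [0, 0, 0], "fingers": 0.1},
    {"translation": [0, 0, -0.22], "turn": [0, 0, 0], "fingers": 0.1},
    {"translation": [0, 0, -0.22], "turn": [0, 0, 0], "fingers": 0.1},
    {"translation": [0, 0, -0.22], "turn": [0, 0, 0], "fingers": 0.1}
  ]
}}

```text
clock: 4.1
tcp_pos: [474.6, 345.3, 338.7]
tool_rot: [[-1.0, -0.0, -0.003], [-0.0, 1.0, -0.002], [0.003, -0.002, -1.0]]
contact_force: [-0.6, 0.2, -3.7]
grip_width: 25.3
grip_force: 35.0
```

```bash
python3 - <<'E'
from h import *
o=env.get_obs(); print(np.round(o['tcp_pos'],1),np.round(o['tool_rot'],3).tolist(),np.round(o['contact_force'],1))
c=cap('top','top1'); cap('side','side1'); P=cloud(c)
for tag in('top1','side1'):
    c=load(tag);P=cloud(c);img=c['img'].astype(int);z=P[...,2]
    M=(img[...,0]>120)&(img[...,1]>100)&(img[...,2]<img[...,1]-50)&(np.abs(P[...,0]-475)<60)&(np.abs(P[...,1]-345)<60)
    q=P[M]; print(tag,'handle',len(q),np.round(np.median(q,0),1),np.round(q.min(0)),np.round(q.max(0)))
    M=(np.abs(P[...,0]-475)<70)&(np.abs(P[...,1]-345)<70)&(z>150)&(z<262)
    for a in range(150,270,10):
        k=M&(z>=a)&(z<a+10)
        if k.sum()>15: print(a,k.sum(),np.round(P[k].min(0)),np.round(P[k].max(0)))
goal((431.7,-377.2,o['tcp_pos'][2]),DOWN)
E
```

```text
[474.6 345.3 338.7] [[-1.0, -0.0, -0.003], [-0.0, 1.0, -0.002], [0.003, -0.002, -1.0]] [-0.6  0.2 -3.7]
  return _methods._mean(a, axis=axis, dtype=dtype,
  ret = um.true_divide(
Traceback (most recent call last):
ValueError: zero-size array to reduction operation minimum which has no identity
```

{"name": "arm_command", "arguments": {
  "plan": [
    {"translation": [0.0536, -0.903, 0], "turn": [0, 0, 0], "fingers": 0.1},
    {"translation": [0.0536, -0.903, 0], "turn": [0, 0, 0], "fingers": 0.1},
    {"translation": [0.0536, -0.903, 0], "turn": [0, 0, 0], "fingers": 0.1},
    {"translation": [0.0536, -0.903, 0], "turn": [0, 0, 0], "fingers": 0.1},
    {"translation": [0.0536, -0.903, 0], "turn": [0, 0, 0], "fingers": 0.1},
    {"translation": [0.0536, -0.903, 0], "turn": [0, 0, 0], "fingers": 0.1},
    {"translation": [0.0536, -0.903, 0], "turn": [0, 0, 0], "fingers": 0.1},
    {"translation": [0.0536, -0.903, 0], "turn": [0, 0, 0], "fingers": 0.1}
  ]
}}

```text
clock: 5.2
tcp_pos: [445.1, -154.8, 339.5]
tool_rot: [[-1.0, -0.001, -0.002], [-0.001, 1.0, 0.001], [0.002, 0.001, -1.0]]
contact_force: [0.2, 0.7, -3.0]
grip_width: 25.2
grip_force: 35.0
```

```bash
python3 - <<'E'
from h import *
goal((431.7,-377.2,320),DOWN)
E
```

```text
T [0.0168, -0.278, 0.0242] W [0.0007, -0.0016, 0.0005]
```

{"name": "arm_command", "arguments": {
  "plan": [
    {"translation": [0.017, -0.278, 0], "turn": [0, 0, 0], "fingers": 0.1},
    {"translation": [0.017, -0.278, 0], "turn": [0, 0, 0], "fingers": 0.1},
    {"translation": [0.017, -0.278, 0], "turn": [0, 0, 0], "fingers": 0.1},
    {"translation": [0.017, -0.278, 0], "turn": [0, 0, 0], "fingers": 0.1},
    {"translation": [0.017, -0.278, 0], "turn": [0, 0, 0], "fingers": 0.1},
    {"translation": [0.017, -0.278, 0], "turn": [0, 0, 0], "fingers": 0.1},
    {"translation": [0.017, -0.278, 0], "turn": [0, 0, 0], "fingers": 0.1}
  ]
}}

```text
clock: 6.08
tcp_pos: [432.8, -373.7, 340.1]
tool_rot: [[-1.0, -0.003, -0.001], [-0.003, 1.0, 0.001], [0.001, 0.001, -1.0]]
contact_force: [0.1, 0.8, -3.0]
grip_width: 25.3
grip_force: 35.0
```

```bash
python3 - <<'E'
from h import *
o=env.get_obs();T=o['tcp_pos']; goal((431.7,-377.2,290),DOWN)
for tag in('top','side'):
    c=cap(tag,tag+'2');P=cloud(c);z=P[...,2]
    M=(np.abs(P[...,0]-T[0])<70)&(np.abs(P[...,1]-T[1])<70)
    for a in range(150,290,10):
        k=M&(z>=a)&(z<a+10)
        if k.sum()>8: print(tag,a,k.sum(),np.round(P[k].min(0)),np.round(P[k].max(0)))
crop('side2',270,60,390,180,5)
E
```

```text
T [0.0014, -0.0045, 0.0626] W [0.0014, -0.0005, 0.0027]
top 190 43 [ 398. -368.  190.] [ 476. -330.  200.]
top 200 46 [ 395. -367.  200.] [ 475. -328.  210.]
top 210 43 [ 398. -367.  211.] [ 475. -328.  220.]
top 220 55 [ 401. -378.  220.] [ 475. -329.  230.]
top 230 136 [ 394. -394.  230.] [ 475. -330.  240.]
top 240 41 [ 410. -390.  240.] [ 472. -331.  243.]
side 180 14 [ 402. -354.  184.] [ 454. -335.  188.]
side 190 64 [ 392. -371.  190.] [ 473. -330.  199.]
side 200 79 [ 389. -374.  200.] [ 474. -327.  210.]
side 210 64 [ 390. -371.  210.] [ 474. -330.  220.]
side 220 65 [ 388. -374.  220.] [ 471. -331.  230.]
side 230 98 [ 392. -402.  230.] [ 472. -329.  240.]
side 240 100 [ 396. -400.  240.] [ 468. -335.  250.]
side 250 12 [ 424. -376.  250.] [ 438. -366.  259.]
side 260 12 [ 425. -374.  261.] [ 436. -366.  270.]
side 270 11 [ 426. -377.  270.] [ 437. -370.  280.]
side 280 9 [ 427. -376.  280.] [ 437. -364.  288.]
```

View pics/side2_c270_60.png

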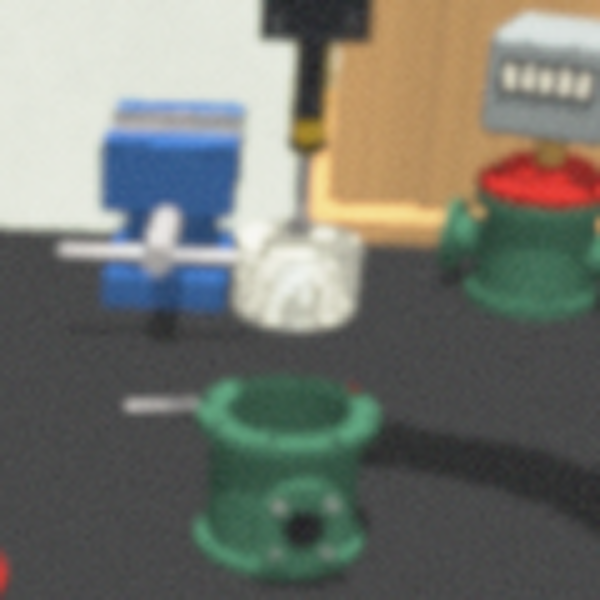

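The crop shows the brush hanging upright, its head at (297,275), above the bore mouth at (290,405). It needs about 4 mm more toward -y.

{"name": "arm_command", "arguments": {
  "plan": [
    {"translation": [0.0013, -0.005, 0.03], "turn": [0, 0, 0], "fingers": 0.1},
    {"translation": [0.0013, -0.005, 0.06], "turn": [0, 0, 0], "fingers": 0.1},
    {"translation": [0.0013, -0.005, 0.06], "turn": [0, 0, 0], "fingers": 0.1},
    {"translation": [0.0013, -0.005, 0.06], "turn": [0, 0, 0], "fingers": 0.1},
    {"translation": [0.0013, -0.005, 0.06], "turn": [0, 0, 0], "fingers": 0.1}
  ]
}}

```text
clock: 6.8
tcp_pos: [432.0, -379.7, 293.7]
tool_rot: [[-1.0, -0.0, 0.002], [-0.0, 1.0, -0.001], [-0.002, -0.001, -1.0]]
contact_force: [-0.4, 0.3, -1.6]
grip_width: 24.6
grip_force: 35.0
```

{"name": "arm_command", "arguments": {
  "plan": [
    {"translation": [0, 0.0025, 0], "turn": [0, 0, 0], "fingers": 0.1},
    {"translation": [0, 0.0025, 0.02], "turn": [0, 0, 0], "fingers": 0.1},
    {"translation": [0, 0.0025, 0.05], "turn": [0, 0, 0], "fingers": 0.1},
    {"translation": [0, 0.0025, 0.08], "turn": [0, 0, 0], "fingers": 0.1},
    {"translation": [0, 0.0025, 0.08], "turn": [0, 0, 0], "fingers": 0.1},
    {"translation": [0, 0.0025, 0.08], "turn": [0, 0, 0], "fingers": 0.1}
  ]
}}

```text
clock: 7.55
tcp_pos: [432.0, -377.8, 229.5]
tool_rot: [[-1.0, -0.0, 0.001], [-0.0, 1.0, -0.001], [-0.001, -0.001, -1.0]]
contact_force: [0.3, 0.1, -2.0]
grip_width: 25.3
grip_force: 35.0
```

{"name": "arm_command", "arguments": {
  "plan": [
    {"translation": [0, 0, 0.02], "turn": [0, 0, 0], "fingers": 0.1},
    {"translation": [0, 0, 0.04], "turn": [0, 0, 0], "fingers": 0.1},
    {"translation": [0, 0, 0.06], "turn": [0, 0, 0], "fingers": 0.1},
    {"translation": [0, 0, 0.068], "turn": [0, 0, 0], "fingers": 0.1},
    {"translation": [0, 0, 0.068], "turn": [0, 0, 0], "fingers": 0.1},
    {"translation": [0, 0, 0.068], "turn": [0, 0, 0], "fingers": 0.1}
  ]
}}

```text
clock: 8.3
tcp_pos: [431.6, -377.6, 174.4]
tool_rot: [[-1.0, -0.0, 0.001], [-0.0, 1.0, -0.0], [-0.001, -0.0, -1.0]]
contact_force: [0.1, -0.3, -2.8]
grip_width: 25.5
grip_force: 35.0
```

{"name": "arm_command", "arguments": {
  "plan": [
    {"translation": [0, 0, -0.06], "turn": [0, 0, 0], "fingers": 0.1},
    {"translation": [0, 0, -0.088], "turn": [0, 0, 0], "fingers": 0.1},
    {"translation": [0, 0, -0.088], "turn": [0, 0, 0], "fingers": 0.1},
    {"translation": [0, 0, -0.088], "turn": [0, 0, 0], "fingers": 0.1},
    {"translation": [0, 0, -0.04], "turn": [0, 0, 0], "fingers": 0.1},
    {"translation": [0, 0, 0], "turn": [0, 0, 0], "fingers": 0.1},
    {"translation": [0, 0, 0], "turn": [0, 0, 0], "fingers": 0.1},
    {"translation": [0, 0, 0], "turn": [0, 0, 0], "fingers": 0.1}
  ]
}}

```text
clock: 9.3
tcp_pos: [431.3, -377.4, 174.2]
tool_rot: [[-1.0, -0.0, -0.0], [-0.0, 1.0, 0.0], [0.0, 0.0, -1.0]]
contact_force: [-0.1, -0.6, -2.7]
grip_width: 25.2
grip_force: 35.0
```

{"name": "arm_command", "arguments": {
  "plan": [
    {"translation": [0, 0, -0.06], "turn": [0, 0, 0], "fingers": 0.1},
    {"translation": [0, 0, -0.088], "turn": [0, 0, 0], "fingers": 0.1},
    {"translation": [0, 0, -0.088], "turn": [0, 0, 0], "fingers": 0.1},
    {"translation": [0, 0, -0.088], "turn": [0, 0, 0], "fingers": 0.1},
    {"translation": [0, 0, -0.04], "turn": [0, 0, 0], "fingers": 0.1},
    {"translation": [0, 0, 0], "turn": [0, 0, 0], "fingers": 0.1},
    {"translation": [0, 0, 0], "turn": [0, 0, 0], "fingers": 0.1},
    {"translation": [0, 0, 0], "turn": [0, 0, 0], "fingers": 0.1}
  ]
}}

```text
clock: 10.3
tcp_pos: [431.4, -377.5, 174.3]
tool_rot: [[-1.0, -0.0, -0.0], [-0.0, 1.0, 0.0], [0.0, 0.0, -1.0]]
contact_force: [0.3, 0.3, -1.8]
grip_width: 24.9
grip_force: 35.0
```

{"name": "arm_command", "arguments": {
  "plan": [
    {"translation": [0, 0, -0.06], "turn": [0, 0, 0], "fingers": 0.1},
    {"translation": [0, 0, -0.088], "turn": [0, 0, 0], "fingers": 0.1},
    {"translation": [0, 0, -0.088], "turn": [0, 0, 0], "fingers": 0.1},
    {"translation": [0, 0, -0.088], "turn": [0, 0, 0], "fingers": 0.1},
    {"translation": [0, 0, -0.04], "turn": [0, 0, 0], "fingers": 0.1},
    {"translation": [0, 0, 0.002], "turn": [0, 0, 0], "fingers": 0.1},
    {"translation": [0, 0, 0.004], "turn": [0, 0, 0], "fingers": 0.1},
    {"translation": [0, 0, 0.005], "turn": [0, 0, 0], "fingers": 0.1}
  ]
}}

```text
clock: 11.3
tcp_pos: [431.4, -377.4, 170.2]
tool_rot: [[-1.0, -0.0, -0.0], [-0.0, 1.0, 0.0], [0.0, 0.0, -1.0]]
contact_force: [-0.2, -0.8, -2.5]
grip_width: 25.4
grip_force: 34.9
```

{"name": "arm_command", "arguments": {
  "plan": [
    {"translation": [0, 0, -0.06], "turn": [0, 0, 0], "fingers": 0.1},
    {"translation": [0, 0, -0.092], "turn": [0, 0, 0], "fingers": 0.1},
    {"translation": [0, 0, -0.092], "turn": [0, 0, 0], "fingers": 0.1},
    {"translation": [0, 0, -0.092], "turn": [0, 0, 0], "fingers": 0.1},
    {"translation": [0, 0, -0.04], "turn": [0, 0, 0], "fingers": 0.1},
    {"translation": [0, 0, 0], "turn": [0, 0, 0], "fingers": 0.1},
    {"translation": [0, 0, 0], "turn": [0, 0, 0], "fingers": 0.1},
    {"translation": [0, 0, 0], "turn": [0, 0, 0], "fingers": 0.1}
  ]
}}

```text
clock: 12.3
tcp_pos: [431.5, -377.4, 170.3]
tool_rot: [[-1.0, -0.0, -0.0], [-0.0, 1.0, 0.0], [0.0, 0.0, -1.0]]
contact_force: [1.0, 0.6, -2.0]
grip_width: 25.1
grip_force: 34.8
```

{"name": "arm_command", "arguments": {
  "plan": [
    {"translation": [0, 0, -0.07], "turn": [0, 0, 0], "fingers": 0.1},
    {"translation": [0, 0, -0.14], "turn": [0, 0, 0], "fingers": 0.1},
    {"translation": [0, 0, -0.2125], "turn": [0, 0, 0], "fingers": 0.1},
    {"translation": [0, 0, -0.2125], "turn": [0, 0, 0], "fingers": 0.1},
    {"translation": [-0.055, 0.9035, -0.2125], "turn": [0, 0, 0], "fingers": 0.1},
    {"translation": [-0.055, 0.9035, -0.2125], "turn": [0, 0, 0], "fingers": 0.1},
    {"translation": [-0.055, 0.9035, -0.2125], "turn": [0, 0, 0], "fingers": 0.1},
    {"translation": [-0.055, 0.9035, -0.2125], "turn": [0, 0, 0], "fingers": 0.1}
  ]
}}

```text
clock: 13.3
tcp_pos: [445.7, -125.9, 339.9]
tool_rot: [[-1.0, -0.0, -0.0], [-0.0, 1.0, 0.0], [0.0, 0.0, -1.0]]
contact_force: [1.0, 0.4, -2.5]
grip_width: 25.3
grip_force: 34.9
```

```bash
python3 - <<'E'
from h import *
goal((475.4,345.5,340),DOWN)
E
```

```text
T [-0.0371, 0.5892, -0.0001] W [0.0002, -0.0004, 0.0]
```

{"name": "arm_command", "arguments": {
  "plan": [
    {"translation": [-0.037, 0.587, 0], "turn": [0, 0, 0], "fingers": 0.1},
    {"translation": [-0.037, 0.587, 0], "turn": [0, 0, 0], "fingers": 0.1},
    {"translation": [-0.037, 0.587, 0], "turn": [0, 0, 0], "fingers": 0.1},
    {"translation": [-0.037, 0.587, 0], "turn": [0, 0, 0], "fingers": 0.1},
    {"translation": [-0.037, 0.587, 0], "turn": [0, 0, 0], "fingers": 0.1},
    {"translation": [-0.037, 0.587, 0], "turn": [0, 0, 0], "fingers": 0.1},
    {"translation": [-0.037, 0.587, 0], "turn": [0, 0, 0], "fingers": 0.1},
    {"translation": [-0.037, 0.587, 0], "turn": [0, 0, 0], "fingers": 0.1}
  ]
}}

```text
clock: 14.3
tcp_pos: [474.3, 345.7, 339.5]
tool_rot: [[-1.0, -0.005, -0.001], [-0.005, 1.0, 0.002], [0.001, 0.002, -1.0]]
contact_force: [-0.2, 0.0, -2.0]
grip_width: 24.7
grip_force: 34.9
```

{"name": "arm_command", "arguments": {
  "plan": [
    {"translation": [0, 0, 0], "turn": [0, 0, 0], "fingers": 0.1},
    {"translation": [0, 0, 0], "turn": [0, 0, 0], "fingers": 0.1},
    {"translation": [0, 0, 0], "turn": [0, 0, 0], "fingers": 0.1}
  ]
}}

```text
clock: 14.68
tcp_pos: [476.3, 339.7, 340.0]
tool_rot: [[-1.0, 0.002, -0.0], [0.002, 1.0, -0.002], [0.0, -0.002, -1.0]]
contact_force: [0.3, -0.3, -3.4]
grip_width: 24.9
grip_force: 34.9
```

{"name": "arm_command", "arguments": {
  "plan": [
    {"translation": [0, 0.006, 0.03], "turn": [0, 0, 0], "fingers": 0.1},
    {"translation": [0, 0.006, 0.09], "turn": [0, 0, 0], "fingers": 0.1},
    {"translation": [0, 0.006, 0.09], "turn": [0, 0, 0], "fingers": 0.1},
    {"translation": [0, 0.006, 0.09], "turn": [0, 0, 0], "fingers": 0.1},
    {"translation": [0, 0.006, 0.09], "turn": [0, 0, 0], "fingers": 0.1}
  ]
}}

```text
clock: 15.3
tcp_pos: [477.0, 347.2, 270.2]
tool_rot: [[-1.0, 0.0, 0.003], [0.0, 1.0, 0.003], [-0.003, 0.003, -1.0]]
contact_force: [0.8, 0.2, -2.0]
grip_width: 25.2
grip_force: 34.9
```

{"name": "arm_command", "arguments": {
  "plan": [
    {"translation": [0, -0.003, 0.03], "turn": [0, 0, 0], "fingers": 0.1},
    {"translation": [0, -0.003, 0.06], "turn": [0, 0, 0], "fingers": 0.1},
    {"translation": [0, -0.003, 0.09], "turn": [0, 0, 0], "fingers": 0.1},
    {"translation": [0, -0.003, 0.12], "turn": [0, 0, 0], "fingers": 0.1},
    {"translation": [0, -0.003, 0.128], "turn": [0, 0, 0], "fingers": 0.1},
    {"translation": [0, -0.003, 0.131], "turn": [0, 0, 0], "fingers": 0.1},
    {"translation": [0, -0.003, 0.131], "turn": [0, 0, 0], "fingers": 0.1},
    {"translation": [0, -0.003, 0.131], "turn": [0, 0, 0], "fingers": 0.1}
  ]
}}

```text
clock: 16.3
tcp_pos: [476.4, 344.5, 164.2]
tool_rot: [[-1.0, -0.0, 0.001], [-0.0, 1.0, 0.001], [-0.001, 0.001, -1.0]]
contact_force: [-0.8, -0.9, -2.3]
grip_width: 24.9
grip_force: 34.9
```

{"name": "arm_command", "arguments": {
  "plan": [
    {"translation": [0, 0, 0.001], "turn": [0, 0, 0], "fingers": 0.1},
    {"translation": [0, 0, 0.002], "turn": [0, 0, 0], "fingers": 0.1},
    {"translation": [0, 0, 0.003], "turn": [0, 0, 0], "fingers": 0.1},
    {"translation": [0, 0, 0.003], "turn": [0, 0, 0], "fingers": 0.1}
  ]
}}

```text
clock: 16.8
tcp_pos: [475.9, 344.0, 160.8]
tool_rot: [[-1.0, -0.0, -0.0], [-0.0, 1.0, -0.0], [0.0, -0.0, -1.0]]
contact_force: [-0.1, 0.3, -2.6]
grip_width: 25.5
grip_force: 34.9
```

{"name": "arm_command", "arguments": {
  "plan": [
    {"translation": [0, 0, 0.001], "turn": [0, 0, 0], "fingers": 0.1},
    {"translation": [0, 0, 0.002], "turn": [0, 0, 0], "fingers": 0.1},
    {"translation": [0, 0, 0.003], "turn": [0, 0, 0], "fingers": 0.1},
    {"translation": [0, 0, 0.004], "turn": [0, 0, 0], "fingers": 0.1},
    {"translation": [0, 0, 0.004], "turn": [0, 0, 0], "fingers": 0.1}
  ]
}}

```text
clock: 17.42
tcp_pos: [476.0, 344.1, 157.7]
tool_rot: [[-1.0, -0.0, -0.0], [-0.0, 1.0, -0.0], [0.0, -0.0, -1.0]]
contact_force: [0.7, -0.1, -2.5]
grip_width: 25.3
grip_force: 34.9
```

```bash
python3 - <<'E'
from h import *
cap('side','side3'); crop('side3',240,190,360,330,5)
c=load('side3');P=cloud(c);img=c['img'].astype(int)
def yel(P,img):
    return (img[...,0]>110)&(img[...,1]>90)&(img[...,2]<img[...,1]-40)&(np.abs(P[...,0]-475)<40)&(np.abs(P[...,1]-345)<40)
for t in('side0','side3'):
    c=load(t);P=cloud(c);m=yel(P,c['img'].astype(int));print(t,m.sum(),P[m][:,2].min(),P[m][:,2].max())
E
```

```text
side0 369 126.27625515988987 196.51437345029106
side3 2019 225.62035971295694 607.7730302797514
```

View pics/side3_c240_190.png

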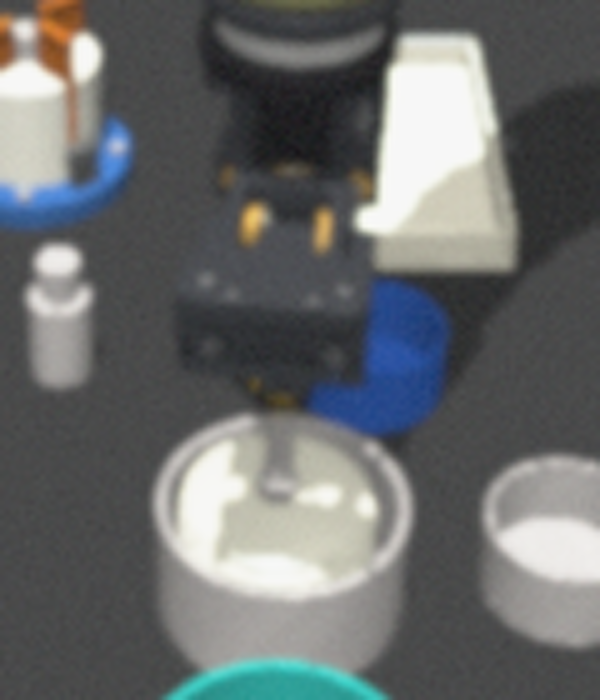

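```bash
python3 - <<'E'
from h import *
for t in('side0','top0','side3'):
    c=load(t);P=cloud(c);z=P[...,2]
    r=np.hypot(P[...,0]-477,P[...,1]-344)
    m=(r>15)&(r<34)&(z>40)&(z<100); print(t,m.sum(),np.round(np.percentile(z[m],[10,30,50,70,90]),1))
c=load('side2');P=cloud(c);z=P[...,2]
# head bottom/top in side2 while hanging: tcp 340.1
r=np.hypot(P[...,0]-432.7,P[...,1]+372.7)
m=(r<50)&(z>140)&(z<262)
print('hang z',np.round(np.percentile(z[m],[0,1,3,10,50,90,97]),1))
m=(r>15)&(r<32)&(z>140)&(z<262);print('disc',m.sum(),np.round(np.percentile(z[m],[10,30,50,70,90]),1))
for t,T in (('top2',0),):
    c=load(t);P=cloud(c);z=P[...,2];r=np.hypot(P[...,0]-432.7,P[...,1]+372.7);m=(r>15)&(r<32)&(z>140)&(z<262);print('disc top',m.sum(),np.round(np.percentile(z[m],[10,30,50,70,90]),1))
E
```

```text
side0 389 [62.9 63.8 64.3 64.9 65.8]
top0 324 [62.4 64.5 66.1 67.2 68.9]
side3 402 [62.8 64.  64.6 65.2 66.2]
hang z [184.2 185.8 190.2 194.8 224.  242.6 249.5]
disc 66 [240.  241.2 241.9 242.4 243.5]
disc top 13 [238.7 239.5 241.  241.6 242.6]
```

The side crop shows the brush standing in the big pot. Its bristle top is at the same height as at the start, 64.6 mm against 64.3 mm. I'll release it and back off upward.

{"name": "arm_command", "arguments": {
  "plan": [
    {"translation": [0, 0, 0], "turn": [0, 0, 0], "fingers": 0.4},
    {"translation": [0, 0, 0], "turn": [0, 0, 0], "fingers": 0.6},
    {"translation": [0, 0, 0], "turn": [0, 0, 0], "fingers": 0.7},
    {"translation": [0, 0, -0.03], "turn": [0, 0, 0], "fingers": 0.7},
    {"translation": [0, 0, -0.09], "turn": [0, 0, 0], "fingers": 0.7},
    {"translation": [0, 0, -0.15], "turn": [0, 0, 0], "fingers": 0.7},
    {"translation": [0, 0, -0.15], "turn": [0, 0, 0], "fingers": 0.7}
  ]
}}

```text
clock: 18.35
tcp_pos: [477.7, 345.9, 281.8]
tool_rot: [[-1.0, 0.0, 0.007], [0.0, 1.0, 0.006], [-0.007, 0.006, -1.0]]
contact_force: [-0.8, 0.3, -0.2]
grip_width: 61.6
grip_force: 0.0
```

```bash
python3 - <<'E'
from h import *
for tag in('top','side'):
    c=cap(tag,tag+'4');P=cloud(c);z=P[...,2];img=c['img'].astype(int)
    M=(img[...,0]>img[...,2]+40)&(z>100)&(z<118)&(np.hypot(P[...,0]-655,P[...,1]-28)<60)
    n,l=cv2.connectedComponents(M.astype(np.uint8),connectivity=4)
    for i in range(1,n):
        q=P[l==i]
        if len(q)>8: print(tag,' blade',len(q),np.round(q.mean(0),1),np.round(cv2.minAreaRect(q[:,:2].astype(np.float32))[0],1))
    m=(img[...,0]>100)&(img[...,1]>90)&(img[...,2]<img[...,1]-40)&(np.hypot(P[...,0]-475,P[...,1]-345)<50)&(z<210)
    if m.sum(): print(tag,'handle',m.sum(),np.round(P[m].min(0)),np.round(P[m].max(0)))
    Q=P[(np.abs(P[...,0]-458)<170)&(np.abs(P[...,1]+10)<130)&(z>17)&(z<40)][:,:2].astype(np.float32)
    print(tag,'tray',cv2.minAreaRect(Q))
a=np.radians(49.5); 
# blade UL: width dir along radial a; tool x along radial, tool y tangential
def Rz(a): x=np.array([np.cos(a),np.sin(a),0]);z=np.array([0,0,-1.]);return np.c_[x,np.cross(z,x),z]
for s in(0,180): print(s); goal((670.5,46.8,250),Rz(a+np.radians(s)))
for s in(0,180): print('adj',s); goal((635,43,250),Rz(a+np.radians(90+s)))
print(env.get_obs()['joints'])
E
```

```text
top  blade 29 [671.1  47.6 110.7] [671.2  46.7]
top  blade 30 [638.    8.3 110.1] [637.8   7.8]
top  blade 30 [634.7  42.8 110.9] [634.3  43.7]
top tray ((509.2357482910156, -4.336311340332031), (253.64337158203125, 210.02938842773438), 6.883732795715332)
side  blade 65 [638.2  26.1 107.1] [639.5  27.4]
side  blade 36 [672.4  48.4 106.8] [672.4  47.6]
side handle 351 [467. 330. 127.] [491. 358. 196.]
side tray ((507.2544860839844, -3.130615234375), (254.94680786132812, 215.63851928710938), 6.778770923614502)
0
T [-0.2432, -0.3715, 0.0349] W [0.0006, 0.0, 2.1751]
180
T [-0.2432, -0.3715, 0.0349] W [-0.0, 0.0005, -0.8249]
adj 0
T [-0.1988, -0.3762, 0.0348] W [0.0003, 0.0004, 0.6751]
adj 180
T [-0.1988, -0.3762, 0.0348] W [-0.0005, 0.0004, -2.3249]
[-0.53561632  0.61856659 -0.28871969  1.65478133  0.21283899  0.89873463
  0.66424222]
```

{"name": "arm_command", "arguments": {
  "plan": [
    {"translation": [-0.242, -0.371, 0.02], "turn": [0, 0, -0.15], "fingers": 0.5},
    {"translation": [-0.242, -0.371, 0.035], "turn": [0, 0, -0.3], "fingers": 0.35},
    {"translation": [-0.242, -0.371, 0.035], "turn": [0, 0, -0.45], "fingers": 0.35},
    {"translation": [-0.242, -0.371, 0.035], "turn": [0, 0, -0.6], "fingers": 0.35},
    {"translation": [-0.242, -0.371, 0.035], "turn": [0, 0, -0.75], "fingers": 0.35},
    {"translation": [-0.242, -0.371, 0.035], "turn": [0, 0, -0.825], "fingers": 0.35},
    {"translation": [-0.242, -0.371, 0.035], "turn": [0, 0, -0.825], "fingers": 0.35},
    {"translation": [-0.242, -0.371, 0.035], "turn": [0, 0, -0.825], "fingers": 0.35}
  ]
}}

```text
clock: 19.45
tcp_pos: [668.4, 48.5, 248.2]
tool_rot: [[-0.649, -0.761, -0.003], [-0.761, 0.649, 0.001], [0.001, 0.003, -1.0]]
contact_force: [-0.4, 0.8, 0.4]
grip_width: 31.1
grip_force: 0.0
```

{"name": "arm_command", "arguments": {
  "plan": [
    {"translation": [0, 0, 0], "turn": [0, 0, 0], "fingers": 0.35},
    {"translation": [0, 0, 0], "turn": [0, 0, 0], "fingers": 0.35},
    {"translation": [0, 0, 0], "turn": [0, 0, 0], "fingers": 0.35},
    {"translation": [0, 0, 0], "turn": [0, 0, 0], "fingers": 0.35}
  ]
}}

```text
clock: 19.95
tcp_pos: [669.6, 47.6, 249.9]
tool_rot: [[-0.649, -0.761, 0.0], [-0.761, 0.649, -0.0], [-0.0, -0.0, -1.0]]
contact_force: [0.3, -0.2, -0.4]
grip_width: 30.8
grip_force: 0.0
```

```bash
cat >> h.py <<'E'
def Rz(deg):
    a=np.radians(deg);x=np.array([np.cos(a),np.sin(a),0]);z=np.array([0,0,-1.]);return np.c_[x,np.cross(z,x),z]
E
python3 - <<'E'
from h import *
goal((671.3,47,140),Rz(229.5)); print(env.get_obs()['joints'],env.get_obs()['tcp_pos'])
E
```

```text
T [-0.0008, -0.0021, 0.1373] W [-0.0002, 0.0001, 0.0006]
[ 0.12794855  0.80087561 -0.53980148  1.40641375  0.43834542  1.05431439
  1.94076367] [669.56752834  47.62203013 249.86897054]
```

{"name": "arm_command", "arguments": {
  "plan": [
    {"translation": [0, 0, 0], "turn": [0, 0, 0.17], "fingers": 0.35},
    {"translation": [0, 0, 0], "turn": [0, 0, 0.34], "fingers": 0.35},
    {"translation": [0, 0, 0], "turn": [0, 0, 0.51], "fingers": 0.35},
    {"translation": [0, 0, 0], "turn": [0, 0, 0.68], "fingers": 0.35},
    {"translation": [0, 0, 0], "turn": [0, 0, 0.85], "fingers": 0.35},
    {"translation": [0, 0, 0], "turn": [0, 0, 1], "fingers": 0.35}
  ]
}}

```text
clock: 20.7
tcp_pos: [669.6, 47.5, 249.8]
tool_rot: [[-0.982, 0.187, 0.0], [0.187, 0.982, 0.0], [-0.0, 0.0, -1.0]]
contact_force: [-1.3, -0.0, -0.1]
grip_width: 31.2
grip_force: 0.0
```

{"name": "arm_command", "arguments": {
  "plan": [
    {"translation": [0, 0, 0], "turn": [0, 0, 0.17], "fingers": 0.35},
    {"translation": [0, 0, 0], "turn": [0, 0, 0.34], "fingers": 0.35},
    {"translation": [0, 0, 0], "turn": [0, 0, 0.51], "fingers": 0.35},
    {"translation": [0, 0, 0], "turn": [0, 0, 0.68], "fingers": 0.35},
    {"translation": [0, 0, 0], "turn": [0, 0, 0.85], "fingers": 0.35},
    {"translation": [0, 0, 0], "turn": [0, 0, 1], "fingers": 0.35}
  ]
}}

```text
clock: 21.45
tcp_pos: [669.6, 47.7, 249.8]
tool_rot: [[-0.329, 0.944, 0.0], [0.944, 0.329, 0.0], [0.0, 0.0, -1.0]]
contact_force: [-0.2, 0.2, 0.3]
grip_width: 30.9
grip_force: 0.0
```

{"name": "arm_command", "arguments": {
  "plan": [
    {"translation": [0, 0, 0], "turn": [0, 0, 0.17], "fingers": 0.35},
    {"translation": [0, 0, 0], "turn": [0, 0, 0.34], "fingers": 0.35},
    {"translation": [0, 0, 0], "turn": [0, 0, 0.51], "fingers": 0.35},
    {"translation": [0, 0, 0], "turn": [0, 0, 0.68], "fingers": 0.35},
    {"translation": [0, 0, 0], "turn": [0, 0, 0.85], "fingers": 0.35},
    {"translation": [0, 0, 0], "turn": [0, 0, 1], "fingers": 0.35},
    {"translation": [0, 0, 0], "turn": [0, 0, 1], "fingers": 0.35},
    {"translation": [0, 0, 0], "turn": [0, 0, 1], "fingers": 0.35}
  ]
}}

```text
clock: 22.45
tcp_pos: [669.6, 47.6, 249.7]
tool_rot: [[0.647, 0.762, -0.0], [0.762, -0.647, 0.0], [0.0, -0.0, -1.0]]
contact_force: [-0.8, 0.8, 0.4]
grip_width: 30.8
grip_force: 0.0
```

```bash
python3 - <<'E'
from h import *
goal((671.3,47,103),Rz(49.5)); print(env.get_obs()['joints'],env.get_obs()['tcp_pos'])
E
```

```text
T [0.0008, 0.0022, 0.1834] W [-0.0003, -0.0002, 0.003]
[-0.30582327  0.78199772  0.33332843  1.4339257  -0.2830994   0.9730615
 -0.60638927] [669.55298697  47.60249432 249.70087457]
```

Now descend, grip, and lift straight up 100 mm.

{"name": "arm_command", "arguments": {
  "plan": [
    {"translation": [0.001, 0.002, 0.06], "turn": [0, 0, 0], "fingers": 0.35},
    {"translation": [0.001, 0.002, 0.12], "turn": [0, 0, 0], "fingers": 0.35},
    {"translation": [0.001, 0.002, 0.15], "turn": [0, 0, 0], "fingers": 0.35},
    {"translation": [0.001, 0.002, 0.17], "turn": [0, 0, 0], "fingers": 0.35},
    {"translation": [0.001, 0.002, 0.182], "turn": [0, 0, 0], "fingers": 0.35},
    {"translation": [0.001, 0.002, 0.182], "turn": [0, 0, 0], "fingers": 0.35},
    {"translation": [0.001, 0.002, 0.182], "turn": [0, 0, 0], "fingers": 0.35},
    {"translation": [0.001, 0.002, 0.182], "turn": [0, 0, 0], "fingers": 0.35}
  ]
}}

```text
clock: 23.45
tcp_pos: [672.0, 47.0, 105.1]
tool_rot: [[0.649, 0.761, 0.002], [0.761, -0.649, 0.0], [0.001, 0.001, -1.0]]
contact_force: [0.6, 0.2, 0.5]
grip_width: 30.7
grip_force: 0.0
```

{"name": "arm_command", "arguments": {
  "plan": [
    {"translation": [0, 0, 0], "turn": [0, 0, 0], "fingers": 0.2},
    {"translation": [0, 0, 0], "turn": [0, 0, 0], "fingers": 0.1},
    {"translation": [0, 0, 0], "turn": [0, 0, 0], "fingers": 0},
    {"translation": [0, 0, 0], "turn": [0, 0, 0], "fingers": 0},
    {"translation": [0, 0, 0], "turn": [0, 0, 0], "fingers": 0}
  ],
  "force": 30
}}

```text
clock: 24.08
tcp_pos: [671.4, 47.0, 104.2]
tool_rot: [[0.649, 0.761, 0.0], [0.761, -0.649, 0.0], [0.0, -0.0, -1.0]]
contact_force: [-0.5, -0.5, 1.3]
grip_width: 5.7
grip_force: 30.0
```

{"name": "arm_command", "arguments": {
  "plan": [
    {"translation": [0, 0, -0.03], "turn": [0, 0, 0], "fingers": 0},
    {"translation": [0, 0, -0.06], "turn": [0, 0, 0], "fingers": 0},
    {"translation": [0, 0, -0.1], "turn": [0, 0, 0], "fingers": 0},
    {"translation": [0, 0, -0.14], "turn": [0, 0, 0], "fingers": 0},
    {"translation": [0, 0, -0.14], "turn": [0, 0, 0], "fingers": 0}
  ]
}}

```text
clock: 24.7
tcp_pos: [673.0, 46.7, 218.5]
tool_rot: [[0.649, 0.76, 0.005], [0.76, -0.649, 0.0], [0.004, 0.004, -1.0]]
contact_force: [-0.4, 0.6, -0.3]
grip_width: 5.8
grip_force: 30.0
```

```bash
cat >> h.py <<'E'
def place(xb,yb,th,zb=8,L=87,tc=(458.2,-10.6),ta=7.1):
    "TCP pose with the blade's bottom end middle at tray (xb,yb), leaning back th deg"
    a=np.radians(ta);i=np.array([np.cos(a),np.sin(a),0]);j=np.array([-np.sin(a),np.cos(a),0]);k=np.array([0,0,1.])
    s,c_=np.sin(np.radians(th)),np.cos(np.radians(th)); tz=s*i-c_*k
    b=np.array([*tc,zb])+xb*i+yb*j; return b-L*tz, np.c_[j,np.cross(tz,j),tz]
E
python3 - <<'E'
from h import *
p0,R0=place(40,60,0,150); p1,R1=place(40,60,25,30); print(p0,p1)
goal(p0,R0)
# tilt from ideal p0
from scipy.spatial.transform import Rotation as S
print(R0.T@(p1-p0)/800, S.from_matrix(R0.T@R1).as_rotvec()/(np.pi/3))
E
```

```text
[490.47718891  53.88397534 237.        ] [453.99133783  49.33942235 108.84877747]
T [-0.1412, -0.1792, -0.0243] W [0.005, -0.0017, -0.7932]
[-6.21752985e-19 -4.59597360e-02  1.60189028e-01] [-4.16666667e-01  8.84900308e-20 -2.00131150e-18]
```

{"name": "arm_command", "arguments": {
  "plan": [
    {"translation": [-0.005, -0.005, -0.024], "turn": [0, 0, 0], "fingers": 0},
    {"translation": [-0.06, -0.08, -0.024], "turn": [0, 0, -0.15], "fingers": 0},
    {"translation": [-0.11, -0.14, -0.024], "turn": [0, 0, -0.3], "fingers": 0},
    {"translation": [-0.141, -0.179, -0.024], "turn": [0, 0, -0.45], "fingers": 0},
    {"translation": [-0.141, -0.179, -0.024], "turn": [0, 0, -0.6], "fingers": 0},
    {"translation": [-0.141, -0.179, -0.024], "turn": [0, 0, -0.75], "fingers": 0},
    {"translation": [-0.141, -0.179, -0.024], "turn": [0, 0, -0.793], "fingers": 0},
    {"translation": [-0.141, -0.179, -0.024], "turn": [0, 0, -0.793], "fingers": 0}
  ]
}}

```text
clock: 25.7
tcp_pos: [489.0, 53.9, 235.2]
tool_rot: [[-0.121, 0.993, -0.001], [0.993, 0.121, 0.0], [0.0, -0.001, -1.0]]
contact_force: [0.0, 0.7, -0.2]
grip_width: 5.8
grip_force: 30.0
```

{"name": "arm_command", "arguments": {
  "plan": [
    {"translation": [0, -0.01, 0.03], "turn": [-0.14, 0, 0], "fingers": 0},
    {"translation": [0, -0.025, 0.08], "turn": [-0.28, 0, 0], "fingers": 0},
    {"translation": [0, -0.046, 0.13], "turn": [-0.417, 0, 0], "fingers": 0},
    {"translation": [0, -0.046, 0.16], "turn": [-0.417, 0, 0], "fingers": 0},
    {"translation": [0, -0.046, 0.16], "turn": [-0.417, 0, 0], "fingers": 0},
    {"translation": [0, -0.046, 0.16], "turn": [-0.417, 0, 0], "fingers": 0}
  ]
}}

```text
clock: 26.45
tcp_pos: [515.2, 55.5, 216.3]
tool_rot: [[-0.126, 0.936, 0.328], [0.992, 0.118, 0.042], [0.001, 0.331, -0.944]]
contact_force: [0.8, 0.5, -1.1]
grip_width: 5.8
grip_force: 30.0
```

```bash
python3 - <<'E'
from h import *
p,R=place(40,60,25,9); goal(p,R); o=env.get_obs();print(o['tcp_pos'],o['joints'],o['grip_width'])
cap('side','side5'); crop('side5',240,140,400,260,5)
c=cap('top','top5');P=cloud(c);z=P[...,2]
Q=P[(np.abs(P[...,0]-458)<90)&(np.abs(P[...,1]+10)<130)&(z>17)&(z<29)][:,:2].astype(np.float32)
print('tray',cv2.minAreaRect(Q))
E
```

```text
T [0.0018, -0.1257, 0.1261] W [-0.0943, -0.0015, 0.0015]
[515.20347597  55.52478379 216.33123104] [-0.28865057  0.54578202  0.116213    2.23813456 -1.00073442  0.0435798
  0.92040877] 5.805114710069253
tray ((458.3877868652344, -10.418251037597656), (149.99778747558594, 209.8576202392578), 6.87373161315918)
```

View pics/side5_c240_140.png

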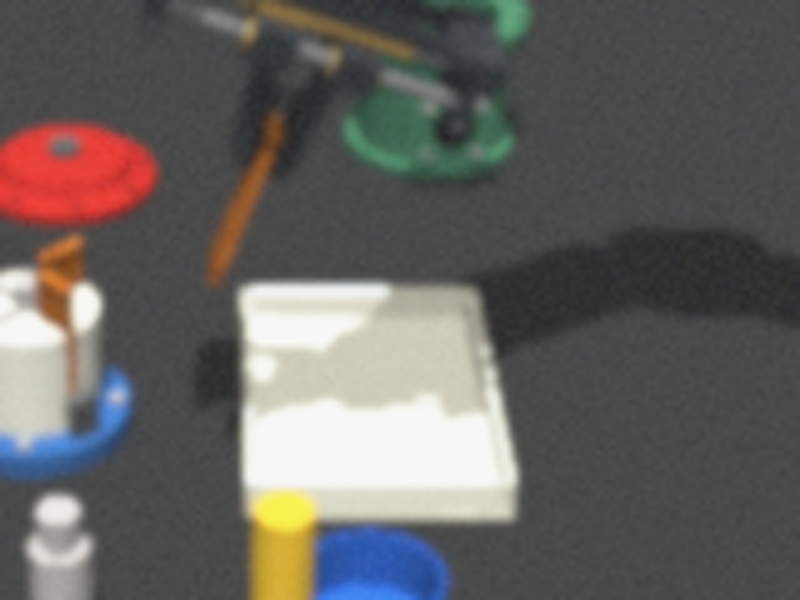

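The crop shows the blade held at (245,200), tilting, while the tray is still empty and where it was. The wrist is at its limits (j5, j6), so leaning this way isn't reachable. I'll lay the blades lengthwise along the tray's y, with the tool body leaning toward -y.

```bash
cat >> h.py <<'E'
def place2(xb,yb,th,zb=8,L=87,tc=(458.3,-10.5),ta=7.0):
    "blade's bottom end middle at tray (xb,yb), tool body leaning th deg toward tray -y"
    a=np.radians(ta);i=np.array([np.cos(a),np.sin(a),0]);j=np.array([-np.sin(a),np.cos(a),0]);k=np.array([0,0,1.])
    s,c_=np.sin(np.radians(th)),np.cos(np.radians(th)); tz=s*j-c_*k
    b=np.array([*tc,zb])+xb*i+yb*j; return b-L*tz, np.c_[-i,np.cross(tz,-i),tz]
E
python3 - <<'E'
from h import *
p,R=place2(44,20,0,170); print(p)
goal(p,Rz(97)); goal(p,R)
E
```

```text
[499.5346438   14.71317414 257.        ]
T [-0.0482, -0.0077, -0.0564] W [0.3228, -0.002, 0.0011]
T [-0.0482, -0.0077, -0.0564] W [0.2548, 0.2517, -1.4833]
```

{"name": "arm_command", "arguments": {
  "plan": [
    {"translation": [-0.02, -0.004, -0.02], "turn": [0.14, 0, 0], "fingers": 0},
    {"translation": [-0.04, -0.008, -0.04], "turn": [0.28, 0, 0], "fingers": 0},
    {"translation": [-0.048, -0.008, -0.056], "turn": [0.323, 0, 0], "fingers": 0},
    {"translation": [-0.048, -0.008, -0.056], "turn": [0.323, 0, 0], "fingers": 0},
    {"translation": [-0.048, -0.008, -0.056], "turn": [0.323, 0, 0], "fingers": 0}
  ]
}}

```text
clock: 27.18
tcp_pos: [498.2, 15.8, 255.3]
tool_rot: [[-0.124, 0.992, -0.001], [0.992, 0.124, 0.003], [0.004, -0.001, -1.0]]
contact_force: [0.1, 0.8, -0.8]
grip_width: 5.4
grip_force: 30.0
```

{"name": "arm_command", "arguments": {
  "plan": [
    {"translation": [0, 0, 0], "turn": [0, 0, -0.15], "fingers": 0},
    {"translation": [0, 0, 0], "turn": [0, 0, -0.3], "fingers": 0},
    {"translation": [0, 0, 0], "turn": [0, 0, -0.45], "fingers": 0},
    {"translation": [0, 0, 0], "turn": [0, 0, -0.6], "fingers": 0},
    {"translation": [0, 0, 0], "turn": [0, 0, -0.75], "fingers": 0},
    {"translation": [0, 0, 0], "turn": [0, 0, -0.75], "fingers": 0}
  ]
}}

```text
clock: 27.92
tcp_pos: [497.7, 15.5, 255.7]
tool_rot: [[-0.788, 0.616, -0.002], [0.615, 0.788, 0.005], [0.005, 0.002, -1.0]]
contact_force: [-0.0, 0.9, -0.6]
grip_width: 5.8
grip_force: 30.0
```

{"name": "arm_command", "arguments": {
  "plan": [
    {"translation": [0, 0, 0], "turn": [0, 0, -0.15], "fingers": 0},
    {"translation": [0, 0, 0], "turn": [0, 0, -0.3], "fingers": 0},
    {"translation": [0, 0, 0], "turn": [0, 0, -0.45], "fingers": 0},
    {"translation": [0, 0, 0], "turn": [0, 0, -0.6], "fingers": 0},
    {"translation": [0, 0, 0], "turn": [0, 0, -0.75], "fingers": 0},
    {"translation": [0, 0, 0], "turn": [0, 0, -0.75], "fingers": 0},
    {"translation": [0, 0, 0], "turn": [0, 0, -0.75], "fingers": 0}
  ]
}}

```text
clock: 28.8
tcp_pos: [498.5, 15.0, 256.1]
tool_rot: [[-0.993, -0.12, -0.002], [-0.12, 0.993, 0.002], [0.002, 0.002, -1.0]]
contact_force: [-0.0, 0.3, -0.8]
grip_width: 6.0
grip_force: 30.0
```

```bash
python3 - <<'E'
from h import *
o=env.get_obs();print(o['tcp_pos'],o['joints'])
p,R=place2(44,20,25,35); goal(p,R)
E
```

```text
[498.47822671  14.95977547 256.05329897] [-0.31477693  0.54408159  0.30544583  1.95327923 -0.2531666   0.68264641
  1.83841613]
T [-0.0016, -0.0469, 0.1776] W [-0.4143, -0.0012, -0.0019]
```

{"name": "arm_command", "arguments": {
  "plan": [
    {"translation": [0, -0.015, 0.03], "turn": [-0.14, 0, 0], "fingers": 0},
    {"translation": [0, -0.03, 0.08], "turn": [-0.28, 0, 0], "fingers": 0},
    {"translation": [-0.0015, -0.047, 0.13], "turn": [-0.415, 0, 0], "fingers": 0},
    {"translation": [-0.0015, -0.047, 0.177], "turn": [-0.415, 0, 0], "fingers": 0},
    {"translation": [-0.0015, -0.047, 0.177], "turn": [-0.415, 0, 0], "fingers": 0},
    {"translation": [-0.0015, -0.047, 0.177], "turn": [-0.415, 0, 0], "fingers": 0},
    {"translation": [-0.0015, -0.047, 0.177], "turn": [-0.415, 0, 0], "fingers": 0}
  ]
}}

```text
clock: 29.68
tcp_pos: [505.5, -21.1, 116.4]
tool_rot: [[-0.992, -0.115, -0.052], [-0.126, 0.899, 0.419], [-0.002, 0.422, -0.907]]
contact_force: [-0.6, -0.2, 0.2]
grip_width: 5.8
grip_force: 30.0
```

```bash
python3 - <<'E'
from h import *
o=env.get_obs();print(o['tcp_pos'],o['joints'])
p,R=place2(44,20,25,8); goal(p,R)
E
```

```text
[505.51686404 -21.11265035 116.35588978] [ 0.27615646  0.84639484 -0.13461169  1.93808328 -0.59717427  0.58067819
  2.41578007]
T [0.002, -0.0161, 0.0332] W [-0.001, -0.0003, 0.0042]
```

{"name": "arm_command", "arguments": {
  "plan": [
    {"translation": [0.002, -0.008, 0.016], "turn": [0, 0, 0], "fingers": 0},
    {"translation": [0.002, -0.013, 0.026], "turn": [0, 0, 0], "fingers": 0},
    {"translation": [0.002, -0.016, 0.033], "turn": [0, 0, 0], "fingers": 0},
    {"translation": [0.002, -0.016, 0.033], "turn": [0, 0, 0], "fingers": 0},
    {"translation": [0.002, -0.016, 0.033], "turn": [0, 0, 0], "fingers": 0}
  ]
}}

```text
clock: 30.3
tcp_pos: [502.8, -22.8, 85.1]
tool_rot: [[-0.992, -0.112, -0.054], [-0.124, 0.899, 0.419], [0.002, 0.423, -0.906]]
contact_force: [-0.5, 0.2, -0.3]
grip_width: 5.9
grip_force: 30.0
```

```bash
python3 - <<'E'
from h import *
o=env.get_obs();print(o['tcp_pos'],o['joints'])
p,R=place2(44,20,25,8); goal(p,R)
A=np.array(o['tool_rot']); print('down/-y in tool shares per 10mm', A.T@[0,0,-10]/800, A.T@[0.12*10,-9.9,0]/800)
E
```

```text
[502.82448109 -22.78969441  85.12897312] [ 0.29494929  0.90310754 -0.15914395  1.94737356 -0.61148546  0.5196418
  2.44929246]
T [-0.0016, 0.0019, -0.0015] W [0.0003, -0.0022, 0.0013]
down/-y in tool shares per 10mm [-1.92202861e-05 -5.28628719e-03  1.13271708e-02] [ 4.72309372e-05 -1.12959411e-02 -5.27163244e-03]
```

{"name": "arm_command", "arguments": {
  "plan": [
    {"translation": [0, 0, 0], "turn": [0, 0, 0], "fingers": 0.12},
    {"translation": [0, 0, 0], "turn": [0, 0, 0], "fingers": 0.2},
    {"translation": [0, 0, 0], "turn": [0, 0, 0], "fingers": 0.22},
    {"translation": [0, -0.017, 0.0045], "turn": [0, 0, 0], "fingers": 0.22},
    {"translation": [0, -0.034, 0.009], "turn": [0, 0, 0], "fingers": 0.22},
    {"translation": [0, -0.053, 0.02], "turn": [0, 0, 0], "fingers": 0.22},
    {"translation": [0, -0.072, 0.03], "turn": [0, 0, 0], "fingers": 0.22},
    {"translation": [0, -0.072, 0.03], "turn": [0, 0, 0], "fingers": 0.22}
  ]
}}

```text
clock: 31.3
tcp_pos: [508.8, -64.5, 39.9]
tool_rot: [[-0.992, -0.11, -0.053], [-0.122, 0.898, 0.423], [0.001, 0.427, -0.904]]
contact_force: [0.8, -3.6, 16.9]
grip_width: 24.2
grip_force: 38.4
```

```bash
python3 - <<'E'
from h import *
cap('side','side6'); crop('side6',260,160,380,260,6)
E
```

```text
(no output)
```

View pics/side6_c260_160.png

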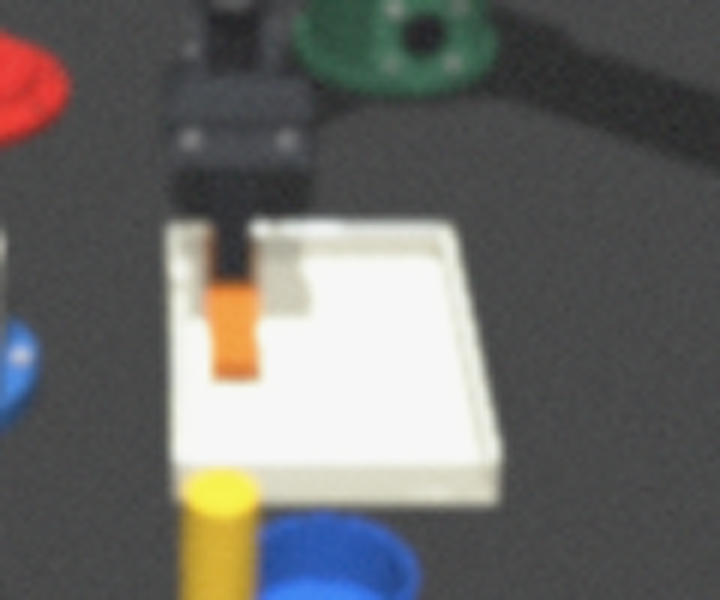

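The crop shows the blade lying in the tray at (233,330), nearly flat, with the upper finger pinning it (17 N). I'll open wider while rising a little, then withdraw toward -y.

{"name": "arm_command", "arguments": {
  "plan": [
    {"translation": [0, 0.003, -0.007], "turn": [0, 0, 0], "fingers": 0.35},
    {"translation": [0, 0.003, -0.007], "turn": [0, 0, 0], "fingers": 0.5},
    {"translation": [0, 0.003, -0.007], "turn": [0, 0, 0], "fingers": 0.6},
    {"translation": [0, 0.003, -0.007], "turn": [0, 0, 0], "fingers": 0.6}
  ]
}}

```text
clock: 31.85
tcp_pos: [507.9, -64.8, 44.9]
tool_rot: [[-0.992, -0.112, -0.054], [-0.124, 0.899, 0.419], [0.002, 0.423, -0.906]]
contact_force: [0.4, 0.0, -0.6]
grip_width: 52.6
grip_force: 0.2
```

{"name": "arm_command", "arguments": {
  "plan": [
    {"translation": [0, -0.007, -0.003], "turn": [0, 0, 0], "fingers": 0.6},
    {"translation": [0, -0.007, -0.003], "turn": [0, 0, 0], "fingers": 0.6},
    {"translation": [0, -0.007, -0.003], "turn": [0, 0, 0], "fingers": 0.6}
  ]
}}

```text
clock: 32.22
tcp_pos: [508.5, -70.5, 45.1]
tool_rot: [[-0.992, -0.112, -0.054], [-0.124, 0.899, 0.42], [0.002, 0.423, -0.906]]
contact_force: [-0.7, 1.6, 0.1]
grip_width: 52.7
grip_force: 0.7
```

```bash
cat >> h.py <<'E'
def blades(tag,ta=7.0,tc=(458.3,-10.5)):
    c=load(tag);P=cloud(c);z=P[...,2];img=c['img'].astype(int)
    M=(img[...,0]>img[...,2]+45)&(img[...,1]<img[...,0]*.85)&(z<60)&(np.abs(P[...,0]-458)<90)&(np.abs(P[...,1]+10)<125)
    n,l=cv2.connectedComponents(M.astype(np.uint8)); a=np.radians(ta)
    for k in range(1,n):
        q=P[l==k]
        if len(q)<15: continue
        d=q[:,:2]-tc; tx=d@[np.cos(a),np.sin(a)]; ty=d@[-np.sin(a),np.cos(a)]
        r=cv2.minAreaRect(np.c_[tx,ty].astype(np.float32))
        print(tag,'blade',len(q),'tray ctr',np.round(r[0],1),'size',np.round(r[1],1),'ang',round(r[2],1),'x',np.round([tx.min(),tx.max()],1),'y',np.round([ty.min(),ty.max()],1),'z',np.round(np.percentile(q[:,2],[5,50,95]),1))
        g=np.c_[tx,ty,np.ones(len(q))];print('   plane slope',np.round(np.linalg.lstsq(g,q[:,2],rcond=None)[0],3))
    Q=P[(np.abs(P[...,0]-458)<90)&(np.abs(P[...,1]+10)<130)&(z>19)&(z<29)][:,:2].astype(np.float32)
    print(tag,'tray',cv2.minAreaRect(Q))
E
python3 - <<'E'
from h import *
o=env.get_obs();print(o['tcp_pos'],o['contact_force'])
cap('side','side7');cap('top','top7');blades('side7');blades('top7')
E
```

```text
[508.49395973 -70.48955631  45.08700847] [-0.67655777  1.62913202  0.14931195]
side7 blade 141 tray ctr [ 43.5 -31.6] size [95.6 25.7] ang 87.7 x [29.  55.5] y [-79.  16.] z [ 6.9  9.4 12. ]
   plane slope [0.026 0.011 9.474]
side7 tray ((456.94671630859375, -10.93438720703125), (152.4346923828125, 213.88311767578125), 6.754498481750488)
top7 blade 85 tray ctr [43.5 -0.3] size [27.8 22.8] ang 89.7 x [32.1 54.9] y [-14.3  13.5] z [ 7.  11.3 15.7]
   plane slope [-0.018  0.048 12.075]
top7 tray ((458.43695068359375, -10.785537719726562), (150.4351043701172, 208.3059844970703), 6.693635940551758)
```

{"name": "arm_command", "arguments": {
  "plan": [
    {"translation": [0, 0.007, -0.006], "turn": [0, 0, 0], "fingers": 0.6},
    {"translation": [0, 0.03, -0.056], "turn": [0, 0, 0], "fingers": 0.6},
    {"translation": [0, 0.06, -0.122], "turn": [0, 0, 0], "fingers": 0.6},
    {"translation": [0, 0.09, -0.186], "turn": [0.14, 0, 0], "fingers": 0.5},
    {"translation": [0, 0.11, -0.226], "turn": [0.28, 0, 0], "fingers": 0.35},
    {"translation": [0, 0.11, -0.226], "turn": [0.415, 0, 0], "fingers": 0.35},
    {"translation": [0, 0.11, -0.226], "turn": [0.415, 0, 0], "fingers": 0.35}
  ]
}}

```text
clock: 33.2
tcp_pos: [509.2, -63.3, 247.1]
tool_rot: [[-0.991, -0.132, 0.0], [-0.132, 0.991, 0.003], [-0.001, 0.003, -1.0]]
contact_force: [-0.5, -0.1, 0.3]
grip_width: 31.0
grip_force: 0.0
```

{"name": "arm_command", "arguments": {
  "plan": [
    {"translation": [-0.03, 0, 0], "turn": [0, 0, 0.15], "fingers": 0.35},
    {"translation": [-0.06, 0, 0], "turn": [0, 0, 0.3], "fingers": 0.35},
    {"translation": [-0.09, 0, 0], "turn": [0, 0, 0.45], "fingers": 0.35},
    {"translation": [-0.12, 0, 0], "turn": [0, 0, 0.6], "fingers": 0.35},
    {"translation": [-0.12, 0, 0], "turn": [0, 0, 0.75], "fingers": 0.35},
    {"translation": [-0.12, 0, 0], "turn": [0, 0, 0.9], "fingers": 0.35}
  ]
}}

```text
clock: 33.95
tcp_pos: [603.9, -58.1, 245.1]
tool_rot: [[-0.677, 0.736, -0.003], [0.736, 0.677, 0.004], [0.005, 0.0, -1.0]]
contact_force: [0.1, 0.1, -0.2]
grip_width: 30.5
grip_force: 0.0
```

{"name": "arm_command", "arguments": {
  "plan": [
    {"translation": [0, 0, 0], "turn": [0, 0, 0.15], "fingers": 0.35},
    {"translation": [0, 0, 0], "turn": [0, 0, 0.3], "fingers": 0.35},
    {"translation": [0, 0, 0], "turn": [0, 0, 0.45], "fingers": 0.35},
    {"translation": [0, 0, 0], "turn": [0, 0, 0.6], "fingers": 0.35},
    {"translation": [0, 0, 0], "turn": [0, 0, 0.75], "fingers": 0.35},
    {"translation": [0, 0, 0], "turn": [0, 0, 0.9], "fingers": 0.35}
  ]
}}

```text
clock: 34.7
tcp_pos: [603.8, -58.0, 245.2]
tool_rot: [[0.197, 0.98, -0.002], [0.98, -0.197, 0.004], [0.003, -0.003, -1.0]]
contact_force: [0.3, 0.1, 0.0]
grip_width: 31.3
grip_force: 0.0
```

```bash
python3 - <<'E'
from h import *
o=env.get_obs();print(o['tcp_pos'],o['joints'],o['contact_force'])
goal((638.3,8.3,200),Rz(49.5))
cap('side','side8');cap('top','top8');blades('side8');blades('top8')
for t in('top8','side8'):
    c=load(t);P=cloud(c);z=P[...,2];img=c['img'].astype(int)
    M=(img[...,0]>img[...,2]+40)&(z>100)&(z<118)&(np.hypot(P[...,0]-655,P[...,1]-28)<60)
    n,l=cv2.connectedComponents(M.astype(np.uint8),connectivity=4)
    for i in range(1,n):
        q=P[l==i]
        if len(q)>8: print(t,' blade',len(q),np.round(q.mean(0),1),np.round(cv2.minAreaRect(q[:,:2].astype(np.float32)),1) if 0 else cv2.minAreaRect(q[:,:2].astype(np.float32)))
E
```

```text
[603.8290967  -57.9881362  245.18936771] [-0.40334397  0.82350041  0.8359879   1.66202698 -0.71275905  0.99083214
  0.48800883] [0.25317429 0.09908191 0.01873613]
T [0.0895, 0.0261, 0.0567] W [-0.0038, -0.0024, 0.4859]
side8 blade 123 tray ctr [ 41.8 -30.5] size [91.8 21.7] ang 88.5 x [31.3 53.6] y [-76.6  15.4] z [ 7.8  9.4 11.5]
   plane slope [3.200e-02 3.000e-03 8.323e+00]
side8 tray ((457.0084533691406, -10.836334228515625), (152.339111328125, 214.34046936035156), 6.5695037841796875)
top8 blade 30 tray ctr [ 37.5 -70.7] size [12.5 23.4] ang 44.4 x [31.8 49.9] y [-76.9 -58.7] z [ 5.9 11.6 15.1]
   plane slope [ 0.225  0.305 23.666]
top8 tray ((420.69854736328125, -80.608642578125), (91.69429016113281, 185.98048400878906), 48.782466888427734)
top8  blade 12 [642.8  14.3 110.7] ((642.8763427734375, 14.590242385864258), (9.36997127532959, 5.1803879737854), 50.4726676940918)
top8  blade 29 [634.9  42.7 110.6] ((634.5625610351562, 43.500267028808594), (5.995046615600586, 26.958799362182617), 49.94917297363281)
side8  blade 69 [638.6  26.1 106.8] ((639.5014038085938, 26.916057586669922), (22.35064697265625, 58.09083938598633), 3.7327539920806885)
```

{"name": "arm_command", "arguments": {
  "plan": [
    {"translation": [0.0895, 0.026, 0.0], "turn": [0, 0, 0.15], "fingers": 0.35},
    {"translation": [0.0895, 0.026, 0.03], "turn": [0, 0, 0.3], "fingers": 0.35},
    {"translation": [0.0895, 0.026, 0.057], "turn": [0, 0, 0.45], "fingers": 0.35},
    {"translation": [0.0895, 0.026, 0.057], "turn": [0, 0, 0.486], "fingers": 0.35},
    {"translation": [0.0895, 0.026, 0.057], "turn": [0, 0, 0.486], "fingers": 0.35},
    {"translation": [0.0895, 0.026, 0.057], "turn": [0, 0, 0.486], "fingers": 0.35}
  ]
}}

```text
clock: 35.55
tcp_pos: [638.4, 10.0, 201.7]
tool_rot: [[0.642, 0.766, 0.0], [0.766, -0.642, 0.002], [0.002, -0.001, -1.0]]
contact_force: [-0.6, 0.5, -0.2]
grip_width: 31.1
grip_force: 0.0
```

```bash
python3 - <<'E'
from h import *
goal((638.3,8.3,104),Rz(49.5)); print(env.get_obs()['joints'],env.get_obs()['tcp_pos'])
E
```

```text
T [-0.0019, 0.0014, 0.1221] W [-0.001, -0.0017, 0.0088]
[-0.52600537  0.96473386  0.93625289  1.60637183 -0.87787699  1.03986859
 -0.0174823 ] [638.38500986   9.98121242 201.702446  ]
```

{"name": "arm_command", "arguments": {
  "plan": [
    {"translation": [-0.002, 0.001, 0.05], "turn": [0, 0, 0.009], "fingers": 0.35},
    {"translation": [-0.002, 0.001, 0.08], "turn": [0, 0, 0.009], "fingers": 0.35},
    {"translation": [-0.002, 0.001, 0.11], "turn": [0, 0, 0.009], "fingers": 0.35},
    {"translation": [-0.002, 0.001, 0.122], "turn": [0, 0, 0.009], "fingers": 0.35},
    {"translation": [-0.002, 0.001, 0.122], "turn": [0, 0, 0.009], "fingers": 0.35},
    {"translation": [-0.002, 0.001, 0.122], "turn": [0, 0, 0.009], "fingers": 0.35},
    {"translation": [-0.002, 0.001, 0.122], "turn": [0, 0, 0.009], "fingers": 0.35}
  ]
}}

```text
clock: 36.42
tcp_pos: [637.9, 9.3, 103.9]
tool_rot: [[0.65, 0.76, 0.0], [0.76, -0.65, 0.001], [0.001, -0.001, -1.0]]
contact_force: [-1.0, 1.2, -0.0]
grip_width: 30.7
grip_force: 0.0
```

{"name": "arm_command", "arguments": {
  "plan": [
    {"translation": [0, 0, 0], "turn": [0, 0, 0], "fingers": 0.2},
    {"translation": [0, 0, 0], "turn": [0, 0, 0], "fingers": 0.1},
    {"translation": [0, 0, 0], "turn": [0, 0, 0], "fingers": 0},
    {"translation": [0, 0, 0], "turn": [0, 0, 0], "fingers": 0},
    {"translation": [0, 0, 0], "turn": [0, 0, 0], "fingers": 0}
  ],
  "force": 30
}}

```text
clock: 37.05
tcp_pos: [638.2, 8.6, 103.3]
tool_rot: [[0.65, 0.76, 0.001], [0.76, -0.65, 0.0], [0.001, 0.0, -1.0]]
contact_force: [3.6, -1.7, 0.5]
grip_width: 6.0
grip_force: 30.0
```

{"name": "arm_command", "arguments": {
  "plan": [
    {"translation": [0, 0, -0.03], "turn": [0, 0, 0], "fingers": 0},
    {"translation": [0, 0, -0.06], "turn": [0, 0, 0], "fingers": 0},
    {"translation": [0, 0, -0.1], "turn": [0, 0, 0], "fingers": 0},
    {"translation": [0, 0, -0.14], "turn": [0, 0, 0], "fingers": 0},
    {"translation": [0, 0, -0.18], "turn": [0, 0, 0], "fingers": 0},
    {"translation": [0, 0, -0.18], "turn": [0, 0, 0], "fingers": 0}
  ]
}}

```text
clock: 37.8
tcp_pos: [637.9, 9.2, 248.8]
tool_rot: [[0.65, 0.76, 0.001], [0.76, -0.65, 0.003], [0.003, -0.001, -1.0]]
contact_force: [-0.0, 1.0, -0.1]
grip_width: 5.9
grip_force: 30.0
```

```bash
cat >> h.py <<'E'
def place3(xb,yb,th,zb=8,L=87,**k):
    p,R=place2(xb,yb,th,zb,L,**k); return p,R@np.diag([-1,-1,1.])
E
python3 - <<'E'
from h import *
o=env.get_obs();print(o['tcp_pos'],o['joints'],o['grip_width'])
p,R=place3(0,20,0,160); goal(p,R)
E
```

```text
[637.87234017   9.16492989 248.82579194] [-0.52325559  0.89307494  0.92942248  1.56326066 -0.7833551   1.09185066
 -0.10272939] 5.943384004324417
T [-0.1477, -0.173, 0.002] W [-0.0017, -0.0021, 0.7074]
```

{"name": "arm_command", "arguments": {
  "plan": [
    {"translation": [-0.05, -0.058, 0], "turn": [0, 0, 0.12], "fingers": 0},
    {"translation": [-0.1, -0.115, 0], "turn": [0, 0, 0.26], "fingers": 0},
    {"translation": [-0.148, -0.173, 0.002], "turn": [0, 0, 0.4], "fingers": 0},
    {"translation": [-0.148, -0.173, 0.002], "turn": [0, 0, 0.55], "fingers": 0},
    {"translation": [-0.148, -0.173, 0.002], "turn": [0, 0, 0.707], "fingers": 0},
    {"translation": [-0.148, -0.173, 0.002], "turn": [0, 0, 0.707], "fingers": 0},
    {"translation": [-0.148, -0.173, 0.002], "turn": [0, 0, 0.707], "fingers": 0}
  ]
}}

```text
clock: 38.67
tcp_pos: [454.9, 9.6, 244.9]
tool_rot: [[0.992, 0.125, -0.003], [0.125, -0.992, 0.002], [-0.003, -0.002, -1.0]]
contact_force: [0.2, -0.8, -0.7]
grip_width: 5.7
grip_force: 30.0
```

```bash
python3 - <<'E'
from h import *
o=env.get_obs();print(o['tcp_pos'],o['joints'],o['grip_width'])
cap('top','top9');cap('side','side9');blades('side9')
p,R=place3(0,20,25,35); goal(p,R)
E
```

```text
[454.87295006   9.55011821 244.92809367] [-0.73807142  0.77767593  1.14058516  2.10242805 -0.93811664  0.91378692
 -0.48741582] 5.658111820150676
side9 blade 125 tray ctr [ 41.8 -29.9] size [95.3 21.7] ang 88.5 x [31.  53.7] y [-77.7  17.9] z [ 7.   9.2 11.5]
   plane slope [-1.20e-02  3.00e-03  9.87e+00]
side9 tray ((456.72418212890625, -9.664169311523438), (152.66253662109375, 215.3043975830078), 6.684305667877197)
T [0.0011, 0.0464, 0.1642] W [0.4144, 0.0022, 0.0016]
```

{"name": "arm_command", "arguments": {
  "plan": [
    {"translation": [0, 0.015, 0.03], "turn": [0.14, 0, 0], "fingers": 0},
    {"translation": [0, 0.03, 0.08], "turn": [0.28, 0, 0], "fingers": 0},
    {"translation": [0.001, 0.046, 0.13], "turn": [0.415, 0, 0], "fingers": 0},
    {"translation": [0.001, 0.046, 0.164], "turn": [0.415, 0, 0], "fingers": 0},
    {"translation": [0.001, 0.046, 0.164], "turn": [0.415, 0, 0], "fingers": 0},
    {"translation": [0.001, 0.046, 0.164], "turn": [0.415, 0, 0], "fingers": 0},
    {"translation": [0.001, 0.046, 0.164], "turn": [0.415, 0, 0], "fingers": 0}
  ]
}}

```text
clock: 39.65
tcp_pos: [461.0, -25.6, 115.5]
tool_rot: [[0.992, 0.115, -0.053], [0.126, -0.9, 0.417], [-0.0, -0.42, -0.907]]
contact_force: [-0.5, -0.3, -1.1]
grip_width: 5.6
grip_force: 30.0
```

```bash
python3 - <<'E'
from h import *
o=env.get_obs();print(o['tcp_pos'],o['joints'],o['grip_width'])
p,R=place3(0,20,25,8,86.5); goal(p,R)
E
```

```text
[460.9673509  -25.61122765 115.51200934] [ 0.10464591  0.8387493   0.19398433  2.0705047  -0.98281334  0.67344463
 -0.28378917] 5.5960745877436695
T [-0.001, 0.0167, 0.0324] W [0.0027, 0.0018, 0.0039]
```

{"name": "arm_command", "arguments": {
  "plan": [
    {"translation": [-0.001, 0.008, 0.016], "turn": [0, 0, 0], "fingers": 0},
    {"translation": [-0.001, 0.013, 0.026], "turn": [0, 0, 0], "fingers": 0},
    {"translation": [-0.001, 0.017, 0.032], "turn": [0, 0, 0], "fingers": 0},
    {"translation": [-0.001, 0.017, 0.032], "turn": [0, 0, 0], "fingers": 0},
    {"translation": [-0.001, 0.017, 0.032], "turn": [0, 0, 0], "fingers": 0}
  ]
}}

```text
clock: 40.28
tcp_pos: [459.9, -28.6, 85.6]
tool_rot: [[0.992, 0.11, -0.053], [0.122, -0.9, 0.419], [-0.001, -0.423, -0.906]]
contact_force: [-0.1, -0.5, -1.5]
grip_width: 5.8
grip_force: 30.0
```

{"name": "arm_command", "arguments": {
  "plan": [
    {"translation": [0, 0, 0], "turn": [0, 0, 0], "fingers": 0.12},
    {"translation": [0, 0, 0], "turn": [0, 0, 0], "fingers": 0.2},
    {"translation": [0, 0, 0], "turn": [0, 0, 0], "fingers": 0.22},
    {"translation": [0, 0.017, 0.0045], "turn": [0, 0, 0], "fingers": 0.22},
    {"translation": [0, 0.034, 0.009], "turn": [0, 0, 0], "fingers": 0.35},
    {"translation": [0, 0.05, 0.016], "turn": [0, 0, 0], "fingers": 0.45},
    {"translation": [0, 0.067, 0.024], "turn": [0, 0, 0], "fingers": 0.6},
    {"translation": [0, 0.067, 0.024], "turn": [0, 0, 0], "fingers": 0.6}
  ]
}}

```text
clock: 41.28
tcp_pos: [464.4, -69.9, 44.2]
tool_rot: [[0.993, 0.108, -0.053], [0.12, -0.9, 0.419], [-0.003, -0.423, -0.906]]
contact_force: [0.5, 0.8, 0.2]
grip_width: 52.9
grip_force: 0.2
```

```bash
python3 - <<'E'
from h import *
o=env.get_obs();print(o['tcp_pos'],o['joints'],o['contact_force'])
cap('side','side10');cap('top','top10');blades('side10')
E
```

```text
[464.39382219 -69.90691713  44.15027079] [ 0.25390409  0.97627066  0.0852697   2.01686979 -0.97309109  0.57189807
 -0.20541745] [0.46192021 0.75839088 0.1926728 ]
side10 blade 147 tray ctr [ -1.9 -26.9] size [89.6 29.2] ang 87.3 x [-17.9  12.5] y [-72.2  17.8] z [ 9.7 15.5 22.1]
   plane slope [ 0.161 -0.107 13.973]
side10 blade 123 tray ctr [ 41.7 -30.8] size [95.1 21.8] ang 88.6 x [30.8 53.6] y [-78.3  16.9] z [ 7.5  9.4 11.8]
   plane slope [ 5.00e-03 -1.00e-03  9.35e+00]
side10 tray ((456.9123229980469, -10.865585327148438), (152.51773071289062, 214.61532592773438), 6.8980817794799805)
```

{"name": "arm_command", "arguments": {
  "plan": [
    {"translation": [0, 0.008, -0.003], "turn": [0, 0, 0], "fingers": 0.6},
    {"translation": [0, 0.008, -0.003], "turn": [0, 0, 0], "fingers": 0.6},
    {"translation": [0, 0.008, -0.003], "turn": [0, 0, 0], "fingers": 0.6}
  ]
}}

```text
clock: 41.75
tcp_pos: [465.7, -75.5, 45.0]
tool_rot: [[0.993, 0.11, -0.052], [0.122, -0.9, 0.419], [-0.001, -0.423, -0.906]]
contact_force: [0.0, 0.5, -0.3]
grip_width: 52.8
grip_force: 0.1
```

```bash
python3 - <<'E'
from h import *
o=env.get_obs();print(o['tcp_pos'],o['contact_force'],o['grip_width'])
cap('side','side11');blades('side11')
E
```

```text
[465.69612849 -75.49002617  44.98876608] [ 0.02487683  0.54875449 -0.25664221] 52.75997125394587
side11 blade 125 tray ctr [ 41.7 -31. ] size [94.1 21.8] ang 88.6 x [30.8 53.6] y [-78.   15.9] z [ 7.2  9.5 11.6]
   plane slope [-1.200e-02  3.000e-03  9.961e+00]
side11 blade 143 tray ctr [ -1.1 -29.3] size [96.1 26.4] ang 88.0 x [-15.6  11.8] y [-77.2  18.6] z [ 6.6  9.4 11.2]
   plane slope [4.200e-02 2.000e-03 9.258e+00]
side11 tray ((456.7640075683594, -10.119949340820312), (152.6695556640625, 213.3472442626953), 6.824127674102783)
```

{"name": "arm_command", "arguments": {
  "plan": [
    {"translation": [0, -0.007, -0.006], "turn": [0, 0, 0], "fingers": 0.6},
    {"translation": [0, -0.03, -0.056], "turn": [0, 0, 0], "fingers": 0.6},
    {"translation": [0, -0.06, -0.122], "turn": [0, 0, 0], "fingers": 0.6},
    {"translation": [0, -0.09, -0.186], "turn": [-0.14, 0, 0], "fingers": 0.5},
    {"translation": [0, -0.11, -0.226], "turn": [-0.28, 0, 0], "fingers": 0.35},
    {"translation": [0, -0.11, -0.226], "turn": [-0.415, 0, 0], "fingers": 0.35},
    {"translation": [0, -0.11, -0.226], "turn": [-0.415, 0, 0], "fingers": 0.35}
  ]
}}

```text
clock: 42.68
tcp_pos: [465.1, -68.2, 246.2]
tool_rot: [[0.992, 0.13, -0.002], [0.13, -0.992, 0.004], [-0.001, -0.004, -1.0]]
contact_force: [-1.2, -0.7, 0.7]
grip_width: 30.7
grip_force: 0.0
```

```bash
python3 - <<'E'
from h import *
o=env.get_obs();print(o['tcp_pos'],o['joints'])
goal((635.5,44,200),Rz(-40.5))
cap('side','side12');cap('top','top12');blades('side12')
for t in('top12','side12'):
    c=load(t);P=cloud(c);z=P[...,2];img=c['img'].astype(int)
    M=(img[...,0]>img[...,2]+40)&(z>60)&(z<118)&(np.hypot(P[...,0]-655,P[...,1]-28)<60)
    n,l=cv2.connectedComponents(M.astype(np.uint8),connectivity=4)
    for i in range(1,n):
        q=P[l==i]
        if len(q)>8: print(t,' blade',len(q),np.round(q.mean(0),1),cv2.minAreaRect(q[:,:2].astype(np.float32)))
E
```

```text
[465.07408777 -68.19933094 246.17846783] [-0.30943289  0.5733975   0.57516358  2.05037581 -0.50764744  0.66154481
 -0.83704531]
T [0.2295, -0.1112, 0.0579] W [-0.0034, 0.003, 0.7992]
side12 blade 125 tray ctr [ 41.8 -29.3] size [95.5 21.7] ang 88.5 x [31.  53.6] y [-77.   18.4] z [ 7.4  9.5 11.7]
   plane slope [5.000e-03 7.000e-03 9.567e+00]
side12 blade 138 tray ctr [ -1.2 -27.8] size [95.2 26.3] ang 88.0 x [-16.   11.1] y [-75.6  19.7] z [ 7.1  9.5 11.5]
   plane slope [ 7.000e-03 -8.000e-03  9.186e+00]
side12 tray ((456.86572265625, -11.046119689941406), (152.70359802246094, 212.88648986816406), 6.8464860916137695)
top12  blade 33 [635.4  43.3 106.8] ((636.4004516601562, 44.22150421142578), (9.573384284973145, 28.68856430053711), 50.65252685546875)
side12  blade 84 [634.7  43.3  93.8] ((640.0783081054688, 23.475021362304688), (19.68716812133789, 70.25205993652344), 11.117081642150879)
```

{"name": "arm_command", "arguments": {
  "plan": [
    {"translation": [0.06, -0.03, 0], "turn": [0, 0, 0.14], "fingers": 0.35},
    {"translation": [0.12, -0.06, 0], "turn": [0, 0, 0.28], "fingers": 0.35},
    {"translation": [0.18, -0.09, 0.02], "turn": [0, 0, 0.42], "fingers": 0.35},
    {"translation": [0.2295, -0.111, 0.04], "turn": [0, 0, 0.56], "fingers": 0.35},
    {"translation": [0.2295, -0.111, 0.058], "turn": [0, 0, 0.7], "fingers": 0.35},
    {"translation": [0.2295, -0.111, 0.058], "turn": [0, 0, 0.8], "fingers": 0.35},
    {"translation": [0.2295, -0.111, 0.058], "turn": [0, 0, 0.8], "fingers": 0.35},
    {"translation": [0.2295, -0.111, 0.058], "turn": [0, 0, 0.8], "fingers": 0.35}
  ]
}}

```text
clock: 43.78
tcp_pos: [636.8, 36.6, 199.1]
tool_rot: [[0.754, -0.657, -0.002], [-0.657, -0.754, 0.002], [-0.003, -0.001, -1.0]]
contact_force: [0.4, 0.4, -0.0]
grip_width: 31.2
grip_force: 0.0
```

```bash
python3 - <<'E'
from h import *
goal((635.5,44,104),Rz(-40.5)); print(env.get_obs()['joints'],env.get_obs()['tcp_pos'])
E
```

```text
T [-0.0069, -0.0059, 0.1189] W [-0.0005, 0.0029, -0.009]
[-0.52118581  0.91711504  0.80616367  1.60588306 -0.77319211  0.96649022
 -1.73560419] [636.78538321  36.59143355 199.13577804]
```

{"name": "arm_command", "arguments": {
  "plan": [
    {"translation": [-0.005, -0.005, 0], "turn": [0, 0, -0.009], "fingers": 0.35},
    {"translation": [-0.005, -0.005, 0.02], "turn": [0, 0, -0.009], "fingers": 0.35},
    {"translation": [-0.005, -0.005, 0.03], "turn": [0, 0, -0.009], "fingers": 0.35},
    {"translation": [-0.005, -0.005, 0.03], "turn": [0, 0, -0.009], "fingers": 0.35},
    {"translation": [-0.005, -0.005, 0.03], "turn": [0, 0, -0.009], "fingers": 0.35}
  ]
}}

```text
clock: 44.4
tcp_pos: [636.4, 43.9, 175.4]
tool_rot: [[0.761, -0.649, -0.001], [-0.649, -0.761, 0.001], [-0.002, -0.0, -1.0]]
contact_force: [-0.5, 0.1, 1.0]
grip_width: 30.7
grip_force: 0.0
```

```bash
python3 - <<'E'
from h import *
goal((635.5,44,104),Rz(-40.5)); print(env.get_obs()['joints'],env.get_obs()['tcp_pos'])
E
```

```text
T [-0.0007, 0.0007, 0.0893] W [-0.0003, 0.0017, 0.0008]
[-0.52360023  0.94329648  0.7820172   1.62408717 -0.79916639  0.92304424
 -1.71640391] [636.37417295  43.94076789 175.43929177]
```

{"name": "arm_command", "arguments": {
  "plan": [
    {"translation": [-0.001, 0.001, 0.04], "turn": [0, 0, 0], "fingers": 0.35},
    {"translation": [-0.001, 0.001, 0.07], "turn": [0, 0, 0], "fingers": 0.35},
    {"translation": [-0.001, 0.001, 0.089], "turn": [0, 0, 0], "fingers": 0.35},
    {"translation": [-0.001, 0.001, 0.089], "turn": [0, 0, 0], "fingers": 0.35},
    {"translation": [-0.001, 0.001, 0.089], "turn": [0, 0, 0], "fingers": 0.35}
  ]
}}

```text
clock: 45.02
tcp_pos: [635.8, 43.8, 105.2]
tool_rot: [[0.761, -0.649, 0.0], [-0.649, -0.761, 0.001], [-0.001, -0.001, -1.0]]
contact_force: [0.9, -0.0, 0.3]
grip_width: 31.1
grip_force: 0.0
```

{"name": "arm_command", "arguments": {
  "plan": [
    {"translation": [0, 0, 0], "turn": [0, 0, 0], "fingers": 0.2},
    {"translation": [0, 0, 0], "turn": [0, 0, 0], "fingers": 0.1},
    {"translation": [0, 0, 0], "turn": [0, 0, 0], "fingers": 0},
    {"translation": [0, 0, 0], "turn": [0, 0, 0], "fingers": 0},
    {"translation": [0, 0, 0], "turn": [0, 0, 0], "fingers": 0}
  ],
  "force": 30
}}

```text
clock: 45.65
tcp_pos: [635.2, 44.0, 104.5]
tool_rot: [[0.761, -0.649, -0.001], [-0.649, -0.761, 0.002], [-0.002, -0.001, -1.0]]
contact_force: [-0.1, -1.2, 3.7]
grip_width: 6.0
grip_force: 30.0
```

{"name": "arm_command", "arguments": {
  "plan": [
    {"translation": [0, 0, -0.03], "turn": [0, 0, 0], "fingers": 0},
    {"translation": [0, 0, -0.06], "turn": [0, 0, 0], "fingers": 0},
    {"translation": [0, 0, -0.1], "turn": [0, 0, 0], "fingers": 0},
    {"translation": [0, 0, -0.14], "turn": [0, 0, 0], "fingers": 0},
    {"translation": [0, 0, -0.18], "turn": [0, 0, 0], "fingers": 0},
    {"translation": [0, 0, -0.18], "turn": [0, 0, 0], "fingers": 0}
  ]
}}

```text
clock: 46.4
tcp_pos: [636.5, 43.4, 250.2]
tool_rot: [[0.761, -0.649, 0.003], [-0.649, -0.761, 0.001], [0.001, -0.003, -1.0]]
contact_force: [0.3, 0.3, -0.7]
grip_width: 5.8
grip_force: 30.0
```

```bash
python3 - <<'E'
from h import *
o=env.get_obs();print(o['tcp_pos'],o['joints'],o['grip_width'])
p,R=place3(-44,20,0,160); goal(p,R)
E
```

```text
[636.50280049  43.43741525 250.19503792] [-0.55086171  0.86048667  0.85128715  1.56231107 -0.71849769  1.051979
 -1.78067256] 5.816700496988039
T [-0.1814, 0.2194, 0.0031] W [-0.0022, -0.0025, -0.7907]
```

{"name": "arm_command", "arguments": {
  "plan": [
    {"translation": [-0.05, 0.06, 0], "turn": [0, 0, -0.12], "fingers": 0},
    {"translation": [-0.1, 0.12, 0], "turn": [0, 0, -0.26], "fingers": 0},
    {"translation": [-0.15, 0.18, 0.002], "turn": [0, 0, -0.4], "fingers": 0},
    {"translation": [-0.181, 0.219, 0.003], "turn": [0, 0, -0.55], "fingers": 0},
    {"translation": [-0.181, 0.219, 0.003], "turn": [0, 0, -0.7], "fingers": 0},
    {"translation": [-0.181, 0.219, 0.003], "turn": [0, 0, -0.79], "fingers": 0},
    {"translation": [-0.181, 0.219, 0.003], "turn": [0, 0, -0.79], "fingers": 0},
    {"translation": [-0.181, 0.219, 0.003], "turn": [0, 0, -0.79], "fingers": 0}
  ]
}}

```text
clock: 47.4
tcp_pos: [411.0, 4.6, 245.5]
tool_rot: [[0.993, 0.12, -0.003], [0.12, -0.993, 0.001], [-0.002, -0.002, -1.0]]
contact_force: [0.5, -0.2, -0.9]
grip_width: 5.6
grip_force: 30.0
```

```bash
python3 - <<'E'
from h import *
o=env.get_obs();print(o['tcp_pos'],o['joints'],o['grip_width'])
cap('side','side13');blades('side13')
p,R=place3(-44,20,25,35); goal(p,R)
E
```

```text
[411.0244999    4.57188165 245.50340739] [-0.51609009  0.51425821  0.60949064  2.20840207 -0.54961885  0.57216793
 -0.94441946] 5.563488166223578
side13 blade 124 tray ctr [ 41.8 -30.1] size [92.7 21.8] ang 88.6 x [30.9 53.6] y [-76.4  16.1] z [ 7.4  9.5 11.4]
   plane slope [1.800e-02 8.000e-03 8.895e+00]
side13 blade 125 tray ctr [ -0.7 -25.1] size [23.3 89.3] ang 0.9 x [-12.8  11. ] y [-69.9  19.6] z [ 6.7  9.5 11.2]
   plane slope [-1.000e-02 -3.000e-03  9.345e+00]
side13 tray ((456.6732482910156, -9.960647583007812), (152.7865753173828, 213.17636108398438), 6.583535671234131)
T [0.0016, 0.0471, 0.1646] W [0.4152, 0.0016, -0.0023]
```

{"name": "arm_command", "arguments": {
  "plan": [
    {"translation": [0, 0.015, 0.03], "turn": [0.14, 0, 0], "fingers": 0},
    {"translation": [0, 0.03, 0.08], "turn": [0.28, 0, 0], "fingers": 0},
    {"translation": [0.0015, 0.047, 0.13], "turn": [0.415, 0, 0], "fingers": 0},
    {"translation": [0.0015, 0.047, 0.164], "turn": [0.415, 0, 0], "fingers": 0},
    {"translation": [0.0015, 0.047, 0.164], "turn": [0.415, 0, 0], "fingers": 0},
    {"translation": [0.0015, 0.047, 0.164], "turn": [0.415, 0, 0], "fingers": 0},
    {"translation": [0.0015, 0.047, 0.164], "turn": [0.415, 0, 0], "fingers": 0}
  ]
}}

```text
clock: 48.32
tcp_pos: [417.5, -31.3, 116.1]
tool_rot: [[0.992, 0.113, -0.052], [0.124, -0.9, 0.418], [0.001, -0.422, -0.907]]
contact_force: [-0.4, -0.0, -1.6]
grip_width: 5.4
grip_force: 30.0
```

```bash
python3 - <<'E'
from h import *
o=env.get_obs();print(o['tcp_pos'],o['joints'],o['grip_width'])
p,R=place3(-44,20,25,8,87.5); goal(p,R)
E
```

```text
[417.51326774 -31.31938639 116.10259321] [ 0.23522449  0.80755269  0.03300173  2.18020379 -0.95458772  0.53059521
 -0.26559523] 5.419485840228992
T [-0.0013, 0.0166, 0.032] W [0.001, 0.0001, 0.0021]
```

{"name": "arm_command", "arguments": {
  "plan": [
    {"translation": [-0.001, 0.008, 0.016], "turn": [0, 0, 0], "fingers": 0},
    {"translation": [-0.001, 0.013, 0.026], "turn": [0, 0, 0], "fingers": 0},
    {"translation": [-0.001, 0.017, 0.032], "turn": [0, 0, 0], "fingers": 0},
    {"translation": [-0.001, 0.017, 0.032], "turn": [0, 0, 0], "fingers": 0},
    {"translation": [-0.001, 0.017, 0.032], "turn": [0, 0, 0], "fingers": 0}
  ]
}}

```text
clock: 48.95
tcp_pos: [416.4, -34.0, 86.0]
tool_rot: [[0.993, 0.109, -0.052], [0.121, -0.9, 0.419], [-0.001, -0.423, -0.906]]
contact_force: [-0.5, 0.3, -0.8]
grip_width: 5.9
grip_force: 30.0
```

{"name": "arm_command", "arguments": {
  "plan": [
    {"translation": [0, 0, 0], "turn": [0, 0, 0], "fingers": 0.12},
    {"translation": [0, 0, 0], "turn": [0, 0, 0], "fingers": 0.2},
    {"translation": [0, 0, 0], "turn": [0, 0, 0], "fingers": 0.22},
    {"translation": [0, 0.017, 0.0045], "turn": [0, 0, 0], "fingers": 0.22},
    {"translation": [0, 0.034, 0.009], "turn": [0, 0, 0], "fingers": 0.35},
    {"translation": [0, 0.05, 0.016], "turn": [0, 0, 0], "fingers": 0.45},
    {"translation": [0, 0.067, 0.024], "turn": [0, 0, 0], "fingers": 0.6},
    {"translation": [0, 0.067, 0.024], "turn": [0, 0, 0], "fingers": 0.6}
  ]
}}

```text
clock: 49.95
tcp_pos: [420.9, -75.3, 44.6]
tool_rot: [[0.993, 0.107, -0.053], [0.119, -0.9, 0.419], [-0.002, -0.423, -0.906]]
contact_force: [0.0, -0.6, 0.0]
grip_width: 52.8
grip_force: 0.2
```

{"name": "arm_command", "arguments": {
  "plan": [
    {"translation": [0, 0.008, -0.003], "turn": [0, 0, 0], "fingers": 0.6},
    {"translation": [0, 0.008, -0.003], "turn": [0, 0, 0], "fingers": 0.6},
    {"translation": [0, 0.008, -0.003], "turn": [0, 0, 0], "fingers": 0.6}
  ]
}}

```text
clock: 50.32
tcp_pos: [422.2, -80.9, 45.5]
tool_rot: [[0.993, 0.11, -0.052], [0.121, -0.9, 0.419], [-0.001, -0.422, -0.906]]
contact_force: [0.2, -0.3, 1.1]
grip_width: 53.0
grip_force: 0.0
```

```bash
python3 - <<'E'
from h import *
o=env.get_obs();print(o['tcp_pos'],o['contact_force'],o['grip_width'],o['joints'])
cap('side','side14');blades('side14')
E
```

```text
[422.16120165 -80.89627224  45.48404207] [ 0.21106859 -0.27079517  1.06883136] 53.029076938341916 [ 0.37928075  0.95925828 -0.04278506  2.11429559 -0.92862771  0.44284553
 -0.18180448]
side14 blade 140 tray ctr [-42.1 -30.6] size [94.8 26.3] ang 87.8 x [-56.6 -29.6] y [-78.1  16.6] z [ 7.7  9.7 12.4]
   plane slope [ 0.076  0.02  14.454]
side14 blade 124 tray ctr [ 41.8 -30.2] size [93.6 21.7] ang 88.5 x [31.2 53.7] y [-77.   16.4] z [ 7.4  9.4 11.3]
   plane slope [3.000e-02 8.000e-03 8.291e+00]
side14 blade 122 tray ctr [ -1.3 -27.6] size [89.4 24.4] ang 89.8 x [-13.4  11.1] y [-72.3  17.1] z [ 7.4  9.6 11.3]
   plane slope [-2.000e-03  6.000e-03  9.609e+00]
side14 tray ((456.6434326171875, -10.666458129882812), (153.01837158203125, 212.78619384765625), 6.8861613273620605)
```

Flat. Retreat and check everything.

{"name": "arm_command", "arguments": {
  "plan": [
    {"translation": [0, -0.007, -0.006], "turn": [0, 0, 0], "fingers": 0.6},
    {"translation": [0, -0.03, -0.056], "turn": [0, 0, 0], "fingers": 0.6},
    {"translation": [0, -0.06, -0.122], "turn": [0, 0, 0], "fingers": 0.6},
    {"translation": [0, -0.09, -0.186], "turn": [-0.14, 0, 0], "fingers": 0.6},
    {"translation": [0, -0.11, -0.226], "turn": [-0.28, 0, 0], "fingers": 0.6},
    {"translation": [0, -0.11, -0.226], "turn": [-0.415, 0, 0], "fingers": 0.6},
    {"translation": [0, -0.11, -0.226], "turn": [-0.415, 0, 0], "fingers": 0.6}
  ]
}}

```text
clock: 51.25
tcp_pos: [421.4, -73.6, 246.7]
tool_rot: [[0.992, 0.129, -0.002], [0.129, -0.992, 0.004], [-0.001, -0.004, -1.0]]
contact_force: [-1.0, 0.0, -0.9]
grip_width: 52.6
grip_force: 0.0
```

{"name": "arm_command", "arguments": {
  "plan": [
    {"translation": [0, 0.1, 0], "turn": [0, 0, 0], "fingers": 0.6},
    {"translation": [0, 0.2, 0], "turn": [0, 0, 0], "fingers": 0.6},
    {"translation": [0, 0.2, 0], "turn": [0, 0, 0], "fingers": 0.6},
    {"translation": [0, 0.2, 0], "turn": [0, 0, 0], "fingers": 0.6},
    {"translation": [0, 0.2, 0], "turn": [0, 0, 0], "fingers": 0.6}
  ]
}}

```text
clock: 51.88
tcp_pos: [440.1, -236.4, 245.3]
tool_rot: [[0.993, 0.119, -0.003], [0.119, -0.993, 0.005], [-0.002, -0.005, -1.0]]
contact_force: [0.2, -0.2, 0.2]
grip_width: 53.1
grip_force: 0.0
```

```bash
python3 - <<'E'
from h import *
print(env.get_obs()['tcp_pos'])
for n in('top','side'):
    c=cap(n,n+'15');blades(n+'15')
P=cloud(load('side15'));img=load('side15')['img'].astype(int);z=P[...,2]
m=(img[...,0]>100)&(img[...,1]>90)&(img[...,2]<img[...,1]-40)&(np.hypot(P[...,0]-475,P[...,1]-345)<50)&(z<210)
print('handle',np.round(P[m].min(0)),np.round(P[m].max(0)))
crop('top15',100,60,500,310,2)
E
```

```text
[ 440.06771505 -236.43934453  245.33104961]
top15 blade 280 tray ctr [ 43.6 -31.7] size [23.5 90.5] ang 0.1 x [31.8 55.4] y [-77.   13.5] z [ 6.7 11.3 15.8]
   plane slope [-1.6000e-02  5.0000e-03  1.2191e+01]
top15 blade 281 tray ctr [ -0.3 -28.8] size [23.3 90.1] ang 0.1 x [-12.   11.4] y [-73.9  16.2] z [ 7.7 11.5 15.4]
   plane slope [-1.3000e-02  3.0000e-03  1.1522e+01]
top15 blade 285 tray ctr [-42.3 -29.4] size [89.4 23.9] ang 89.9 x [-54.3 -30.3] y [-74.1  15.3] z [ 6.9 10.9 15.1]
   plane slope [4.2000e-02 5.0000e-03 1.2919e+01]
top15 tray ((458.6681823730469, -12.325439453125), (150.4447021484375, 210.54869079589844), 6.867057800292969)
side15 blade 124 tray ctr [ 41.9 -28.9] size [95.8 21.6] ang 88.5 x [31.3 53.9] y [-76.9  19. ] z [ 7.3  9.5 11.5]
   plane slope [2.900e-02 5.000e-03 8.352e+00]
side15 blade 121 tray ctr [ -0.9 -27.4] size [23.8 88.6] ang 0.4 x [-13.   11.2] y [-71.6  16.9] z [ 7.6  9.4 11.9]
   plane slope [2.200e-02 8.000e-03 9.717e+00]
side15 blade 120 tray ctr [-43.4 -27.9] size [89.6 23.9] ang 88.8 x [-55.2 -30.6] y [-72.6  16.7] z [ 7.   9.8 11.7]
   plane slope [5.3000e-02 5.0000e-03 1.1997e+01]
side15 tray ((456.5298156738281, -9.703132629394531), (152.98548889160156, 212.5518798828125), 6.6735029220581055)
handle [467. 331. 127.] [492. 358. 196.]
```

View pics/top15_c100_60.png

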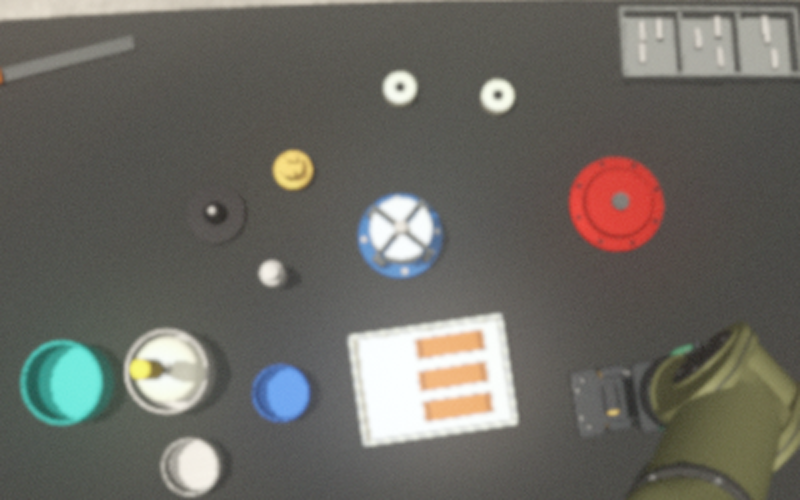

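The crop shows three blades flat and separate in the tray at (450,345), (453,376) and (458,407). The rotor is empty at (402,228), the brush stands in its pot at (165,370), and the bystanders have not moved. I'll hand it in.

```bash
python3 -c "
from rig import env
print(env.job_done())"
```

```text
the job is handed in; nothing more can be done
None
```

I handed the job in at about 52 s with no verdict returned: all three blades present lie flat and apart in the tray, the bore had its five strokes (never read above 23 mm at the bottom, limit 26), the brush is back in its pot, and no bystander was touched.

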